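# Box the checked blocks and put the scraper away

## Robot

A 6-joint arm with a two-finger parallel gripper is mounted at the origin on the work surface. World frame = base frame: x ahead of the robot, y to its left, z up, the work surface at z = 0. Lengths are in mm, angles in rad, forces in N, time in s.
With the tool pointing down it reaches from about 300 to 875 mm from the base axis. Payload 6.4 kg.
Tool frame: the origin (TCP) lies on the centre line of the jaws, within the pads' length; the fingertips stand 14 mm ahead of it and the grasp point (between the pads) lies 5 mm behind it; x points along the fingers, z is the direction in which the jaws open and shut, and the axes are right-handed (so a half turn about x gives the same grasp; the last joint's range is limited). The gripper opens to 88 mm and grips with 3 to 60 N. Pads are 18 mm wide; open, the fingers measure 123 mm over their backs; the gripper's body (75 mm by 187 mm) begins 45 mm behind the grasp point.
Start: joints at [1.109, 0.181, 1.607, -0, 1.354, -0.206], TCP at [145.474, 556.308, 252.714] pointing down, gripper open.
Joint ranges: [-2.99, 2.99], [-0.89, 2.07], [0.3, 2.58], [-1.14, 4.28], [0, 2.63], [-3.12, 3.12]. Speed limits (rad/s): [2.57, 2.57, 3.01, 3.14, 3.14, 3.14].

## Interface

Orientations are given as a 3x3 rotation matrix whose columns are the frame's x, y, z axes.
In Python, from cell import manip gives the robot as it stands.
- The arm moves only by the shell command python3 -m creep 'ROWS' [FORCE]. ROWS is JSON, a list of rows, each a list of 5 numbers: the shift along the world's x, y, z in mm, then the turn about the world's z in rad, then the closure, from -1 (fully open) to 1 (shut). In form: [[tx, ty, tz, turn, grip], ...]. A call has 1 to 12 rows; each row shifts and turns the commanded pose from where the row before left it; what a row does not reach is not made up. A row lasts 1/12 s, in which the tool goes at most 41.7 mm and 7.16 degrees, less where a joint would pass 70% of its speed; a pose out of reach is approached as far as the arm can. A call with a gripper value outside its range is refused whole. The fingers move at their own pace and stop on an object; FORCE is the grip in N (left out, the last holds). Time passes only in rows, so rows that do not move let the fingers close. It gives the time, the measured TCP pose, the force and the opening at its end, in the units of the state.
- manip.get_state(): the state, without advancing time (a new reading comes with each control period).
- manip.grab_frame(name): name is "side" or "top" or "wrist"; returns (picture, depth): 400x640x3 uint8, blue, green, red; 400x640 float32, mm along the optical axis (not along the pixel's ray), 0 where there is no reading.
- manip.camera_params(name): a dict with "camera_matrix" (3x3 intrinsics, pixels), "eye" and "orientation" of the camera in the world; the wrist camera has in their place "hand_eye" (4x4, takes a point from camera to tool coordinates, whose origin is the TCP and whose axes are the tool frame's). Camera axes: x right, y up, looking along -z (the intrinsics and any distortion apply to the point x, -y, -z); pixel columns grow to the right and rows downward; lengths in mm; the calibration is good to about 2 mm. A picture is of the moment at which its call begins: read the wrist's pose just before it. camera_params takes no time and is no camera call.
- manip.hand_in(): hands the job in, once; it reports no verdict.
The state is a dict: "clock": time; "joint_pos": joint angles; "qd": joint speeds; "tau": joint torques, N m; "tcp_pos": TCP position; "orientation": TCP orientation; "wrist_force": force on the tool from outside, world axes, zero at the start; "wrist_torque": the same for the moment, N m; "finger_gap": finger opening in mm.
Only numpy, scipy, OpenCV 4.12 (cv2) and the standard library are available. Lean on these libraries where they do the work, as an engineer would, in place of code of your own. Each camera call takes 0.05 s, during which the arm holds its last target.

## Task

The checked aluminium blocks are lying about on the bench: first gather all of them on the steel tray, then carry the tray to the cardboard carton beside it and tip it, so that the blocks slide off its open edge into the carton, and lay the empty tray flat on its green mat again. Put the flat scraper away too: swing the guard arm of the wooden holder out from before the slot as far as it goes, and slide the scraper, blade first, fully home into the slot. Leave the guard swung out, let go of everything, and do not knock over the pen cup.

Things in the scene. Friction and masses are not known exactly. Their poses are not given: they have to be found in the camera images.
- block0: Aluminium saddle block, 60 mm long (x), 30 mm wide (y), 26 mm high, with a 24 mm wide, 11 mm deep notch across the middle of its top; about 90 g. There are two to four such blocks, all alike, lying singly on the bench. Origin: centre of its underside; z up.
- block1: Aluminium saddle block, 60 mm long (x), 30 mm wide (y), 26 mm high, with a 24 mm wide, 11 mm deep notch across the middle of its top; about 90 g. There are two to four such blocks, all alike, lying singly on the bench. Origin: centre of its underside; z up.
- block2: Aluminium saddle block, 60 mm long (x), 30 mm wide (y), 26 mm high, with a 24 mm wide, 11 mm deep notch across the middle of its top; about 90 g. There are two to four such blocks, all alike, lying singly on the bench. Origin: centre of its underside; z up.
- block3: Aluminium saddle block, 60 mm long (x), 30 mm wide (y), 26 mm high, with a 24 mm wide, 11 mm deep notch across the middle of its top; about 90 g. There are two to four such blocks, all alike, lying singly on the bench. Origin: centre of its underside; z up.
- tray: Smooth steel tray, 0.3 kg: floor 200 mm (x) by 160 mm (y), 4 mm thick; 4 mm walls rise to 22 mm above the underside at both sides (y = +-78 mm) and the back (x = -98 mm); the front edge (x = +100 mm) is open. An upright black grip plate stands behind the back wall. Origin: centre of the underside; x to the open edge, z up. It starts on the mat, open edge towards the carton.
- tray_grip (a point): Where to pinch the tray's upright grip plate: 55 mm above the tray's underside, at tray x = -105 mm, y = 0. The plate is 10 mm thick (tray x; pinch across this), 70 mm wide (y) and rises to 72 mm above the underside.
- tray_lip (a point): Middle of the tray's open front edge, on the upper face of the floor.
- mat: Green mat fixed on the bench, 180 mm (x) by 230 mm (y), 4 mm thick; the tray's place. Origin: centre of its underside.
- carton: Open-topped cardboard carton, fixed on the bench, 230 mm (x) by 250 mm (y) outside, 100 mm high, walls and floor 5 mm. Its -x side faces the mat. Origin: centre of its underside.
- scraper: Flat scraper on the bench, 160 mm long: steel blade 54 mm wide (y), 4 mm thick, to x = +75 mm; black block handle from x = -85 mm to 0, 26 mm wide, 28 mm high; the whole underside is flat. About 140 g. Origin: underside, at the handle's front end; x to the blade's tip, z up.
- scraper_grip (a point): Point to pinch on the scraper's handle: middle of its length and width, 24 mm above its underside.
- scraper_tip (a point): Middle of the blade's front edge, on its underside.
- holder: Wooden scraper holder fixed on the bench: a base, x from -80 to +70 mm, 90 mm wide (y), whose top is a flat shelf 22 mm above the bench; from x = -10 mm on, side walls and a roof (to 46 mm high) form a slot that ends at a stop at x = +60 mm. Origin: underside at x = 0, y = 0; x into the slot, z up.
- slot_mouth (a point): Middle of the slot's mouth, on the shelf (holder x = -10 mm). The slot is 62 mm wide (y), 14 mm high above the shelf and opens to holder -x. The scraper lies flat on the shelf and slides in along +x until its blade meets the stop, the handle staying outside.
- guard (a joint): Angle of the holder's steel guard arm, rad: about 0 = across the slot's mouth, 2.1 = swung fully out, at its end stop. Seen from above it turns clockwise as it opens: from pointing to holder -y, through -x, towards +y. It stays where it is left. The arm is 10 mm thick, 79 mm long, 29 to 43 mm above the bench.
- guard_knob (a point): Point to pinch on the upright round knob at the guard arm's free end: on its axis, 72 mm above the bench. The knob is 14 mm thick, rises to 81 mm, and stands 72 mm from the hinge axis.
- guard_hinge (a point): Point on the guard arm's upright hinge axis, 29 mm above the bench (holder x = -18 mm, y = +54 mm).
- pen_cup: Grey pen cup with pens, 68 mm across, 85 mm high without the pens, not to be knocked over. Origin: centre of its underside.
Mind the look-alikes: they are no part of the job. What is shaped like the block3 but blue or turquoise is not meant.

How it is judged (in metres and radians):
On the way, in this order (a step that is already met when the one before it is completed fails the run):
1. all the blocks lie on the tray (x of block0 in the frame of tray between -0.1 and 0.1 m and y of block0 in the frame of tray between -0.08 and 0.08 m and z of block0 in the frame of tray between -0.005 and 0.045 m and linear speed of each of block0, block1, block2, block3 below 0.03 m/s and x of block1 in the frame of tray between -0.1 and 0.1 m and y of block1 in the frame of tray between -0.08 and 0.08 m and z of block1 in the frame of tray between -0.005 and 0.045 m and x of block2 in the frame of tray between -0.1 and 0.1 m and y of block2 in the frame of tray between -0.08 and 0.08 m and z of block2 in the frame of tray between -0.005 and 0.045 m and x of block3 in the frame of tray between -0.1 and 0.1 m and y of block3 in the frame of tray between -0.08 and 0.08 m and z of block3 in the frame of tray between -0.005 and 0.045 m), for 0.2 s.
2. the tray is tipped, its open edge over the carton, with blocks on it (angle between tray's own z axis and vertical above 0.17 rad and x of tray_lip in the frame of carton between -0.15 and 0.15 m and y of tray_lip in the frame of carton between -0.15 and 0.15 m and z of tray_lip in the frame of carton between 0.06 and 0.3 m and ((x of block0 in the frame of tray between -0.1 and 0.1 m and y of block0 in the frame of tray between -0.08 and 0.08 m and z of block0 in the frame of tray between -0.005 and 0.045 m) or (x of block1 in the frame of tray between -0.1 and 0.1 m and y of block1 in the frame of tray between -0.08 and 0.08 m and z of block1 in the frame of tray between -0.005 and 0.045 m) or (x of block2 in the frame of tray between -0.1 and 0.1 m and y of block2 in the frame of tray between -0.08 and 0.08 m and z of block2 in the frame of tray between -0.005 and 0.045 m) or (x of block3 in the frame of tray between -0.1 and 0.1 m and y of block3 in the frame of tray between -0.08 and 0.08 m and z of block3 in the frame of tray between -0.005 and 0.045 m))).
3. all the blocks are in the carton (x of block0 in the frame of carton between -0.115 and 0.115 m and y of block0 in the frame of carton between -0.125 and 0.125 m and z of block0 in the frame of carton between 0 and 0.09 m and x of block1 in the frame of carton between -0.115 and 0.115 m and y of block1 in the frame of carton between -0.125 and 0.125 m and z of block1 in the frame of carton between 0 and 0.09 m and x of block2 in the frame of carton between -0.115 and 0.115 m and y of block2 in the frame of carton between -0.125 and 0.125 m and z of block2 in the frame of carton between 0 and 0.09 m and x of block3 in the frame of carton between -0.115 and 0.115 m and y of block3 in the frame of carton between -0.125 and 0.125 m and z of block3 in the frame of carton between 0 and 0.09 m), for 0.2 s.
At the end, for the whole second after the job is handed in: Every block lies at rest inside the carton, below its rim; the tray lies flat on the mat, its centre within 50 mm of the mat's; the scraper lies flat in the holder's slot, blade tip within 15 mm of the stop, in line within 0.15 rad; the guard arm stands within 0.15 rad of its end stop (all of step 3 and linear speed of each of block0, block1, block2, block3, tray, scraper below 0.03 m/s and horizontal distance between tray and mat below 0.05 m and angle between tray's own z axis and vertical below 0.07 rad and height (world z) of tray below 0.014 m and x of scraper_tip in the frame of holder between 0.045 and 0.07 m and y of scraper_tip in the frame of holder between -0.012 and 0.012 m and z of scraper_tip in the frame of holder between 0.014 and 0.034 m and angle between the x axis of scraper and the x axis of holder, either way round below 0.15 rad and angle between scraper's own z axis and vertical below 0.15 rad and value of joint guard above 1.95 rad); the robot touches nothing.
It fails at once if the pen cup is knocked over (angle between pen_cup's own z axis and vertical above 0.8 rad).
Of block0, block1, block2, block3 only 2 to 4 are there at a start; the rules pass over those that are not, and their reading is None.
At some moment in a run one of block0, block1, block2, block3, scraper may be knocked a few centimetres aside while the robot is not near it.
It also fails if it takes over 210 s, if anything falls off the work surface, if the arm or the gripper's body presses on something with over 40 N, if the wrist force passes 120 N, or if a joint passes its speed limit or range.

## Working session

There is one attempt and no reset: what is moved stays moved. The work goes in short steps, Python scripts to look and compute and a shell command to move; the robot and the scene stay as the last step left them, time stands still between calls to the robot, and variables do not carry over. Pictures are saved under pics/ and viewed, and the job is handed in when it is done.

```bash
ls -la; mkdir -p pics
cat > h.py <<'E'
import numpy as np, cv2
from cell import manip
def cam(name):
    p=manip.camera_params(name)
    K=np.array(p["camera_matrix"],float)
    if name=="wrist":
        s=manip.get_state(); T=np.eye(4); T[:3,:3]=s["orientation"]; T[:3,3]=s["tcp_pos"]
        M=T@np.array(p["hand_eye"]); 
    else:
        M=np.eye(4); M[:3,:3]=np.array(p["orientation"]); M[:3,3]=p["eye"]
    return K,M,{k:v for k,v in p.items() if k not in("camera_matrix","eye","orientation","hand_eye")}
def snap(name,tag):
    K,M,_=cam(name); im,d=manip.grab_frame(name)
    cv2.imwrite(f"pics/{tag}.png",im); np.savez(f"pics/{tag}.npz",im=im,d=d,K=K,M=M); return im,d,K,M
def load(tag):
    z=np.load(f"pics/{tag}.npz"); return z["im"],z["d"],z["K"],z["M"]
def px(tag,u,v,z=None):
    im,d,K,M=load(tag); r=np.array([(u-K[0,2])/K[0,0],-(v-K[1,2])/K[1,1],-1.0])
    if z is None: w=d[int(round(v)),int(round(u))]; return M[:3,:3]@(r*w)+M[:3,3]
    R=M[:3,:3]@r; return M[:3,3]+R*(z-M[2,3])/R[2]
def cloud(tag):
    im,d,K,M=load(tag); v,u=np.mgrid[0:400,0:640]
    r=np.stack([(u-K[0,2])/K[0,0],-(v-K[1,2])/K[1,1],-np.ones_like(u,float)],-1)*d[...,None]
    P=r@M[:3,:3].T+M[:3,3]; P[d==0]=np.nan; return P
E
python3 - <<'E'
from h import *
for n in("top","side","wrist"):
    snap(n,n+"0"); K,M,x=cam(n); print(n,K.round(1).tolist(),M.round(3).tolist(),x)
print(manip.get_state())
E
```

```text
total 12
drwxr-xr-x  3 agent agent 4096 Dec  7 16:06 .
drwxr-xr-x 23 root  root  4096 Dec  7 16:06 ..
drwxr-xr-x  2 agent agent 4096 Dec  7 16:06 pics
top [[410.6, 0.0, 316.3], [0.0, 410.6, 201.7], [0.0, 0.0, 1.0]] [[0.022, 0.992, -0.125, 386.665], [-1.0, 0.023, 0.01, -60.1], [0.013, 0.124, 0.992, 1078.784], [0.0, 0.0, 0.0, 1.0]] {}
side [[366.7, 0.0, 311.1], [0.0, 366.7, 207.1], [0.0, 0.0, 1.0]] [[-0.941, 0.232, -0.248, 293.388], [-0.339, -0.667, 0.663, 584.526], [-0.011, 0.708, 0.706, 761.341], [0.0, 0.0, 0.0, 1.0]] {}
wrist [[339.0, 0.0, 321.5], [0.0, 339.0, 202.6], [0.0, 0.0, 1.0]] [[0.255, -0.917, -0.306, 66.105], [0.967, 0.241, 0.082, 578.125], [-0.001, -0.317, 0.948, 382.949], [0.0, 0.0, 0.0, 1.0]] {}
{'clock': 0.15, 'joint_pos': array([ 1.10869259e+00,  1.81401312e-01,  1.60773265e+00,  1.97418307e-05,
        1.35380127e+00, -2.06273736e-01]), 'qd': array([-0.00013891, -0.00406897, -0.0007949 , -0.00106627,  0.00114157,
       -0.00035909]), 'tau': array([ 1.43020818e-03, -4.34230936e+01, -3.42174232e+01,  7.03481119e-02,
        3.56017530e-02, -8.09405219e-05]), 'tcp_pos': array([145.29539669, 555.95369514, 252.02176842]), 'orientation': array([[-6.15822082e-04, -9.67452428e-01,  2.53052208e-01],
       [-1.19317021e-03,  2.53052787e-01,  9.67451737e-01],
       [-9.99999099e-01,  2.93843785e-04, -1.31017091e-03]]), 'wrist_force': array([ 1.42013779, -0.2608909 , -0.89030731]), 'wrist_torque': array([0.03934796, 0.01599154, 0.02110559]), 'finger_gap': 88.25448225652646}
```

View pics/top0.png

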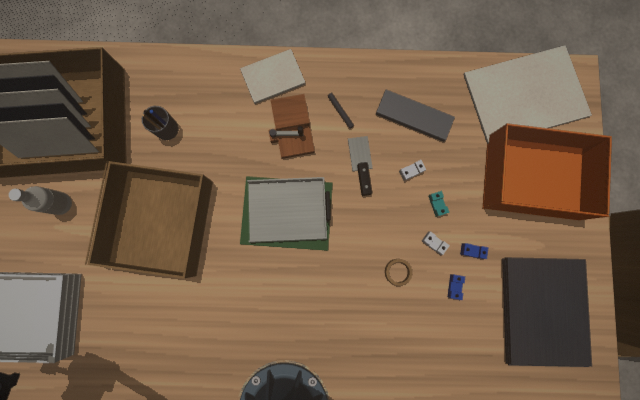

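View pics/side0.png

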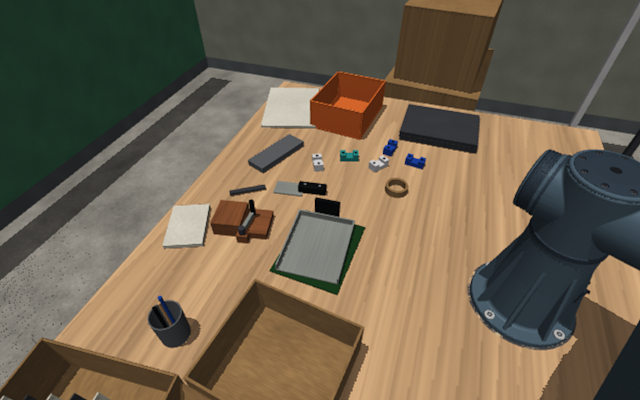

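View pics/wrist0.png

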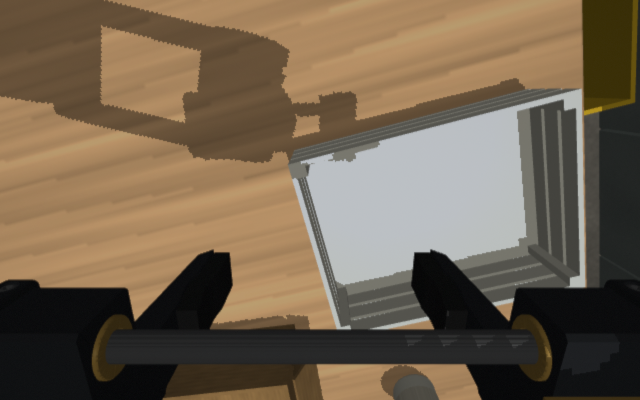

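Run:
```python
from h import *
im=load("top0")[0]
cv2.imwrite("pics/c1.png",cv2.resize(im[60:320,230:500],None,fx=2.9,fy=2.3*1,interpolation=cv2.INTER_CUBIC)[:, :] )
cv2.imwrite("pics/c2.png",cv2.resize(im[140:270,380:510],(780,600)[1:]*2 if 0 else (600,600),interpolation=cv2.INTER_CUBIC))
cv2.imwrite("pics/c3.png",cv2.resize(im[70:200,230:390],None,fx=4.6,fy=4.6,interpolation=cv2.INTER_CUBIC))
cv2.imwrite("pics/c4.png",cv2.resize(im[140:300,80:350],None,fx=2.9,fy=2.9,interpolation=cv2.INTER_CUBIC))
```

```text
(no output)
```

View pics/c2.png

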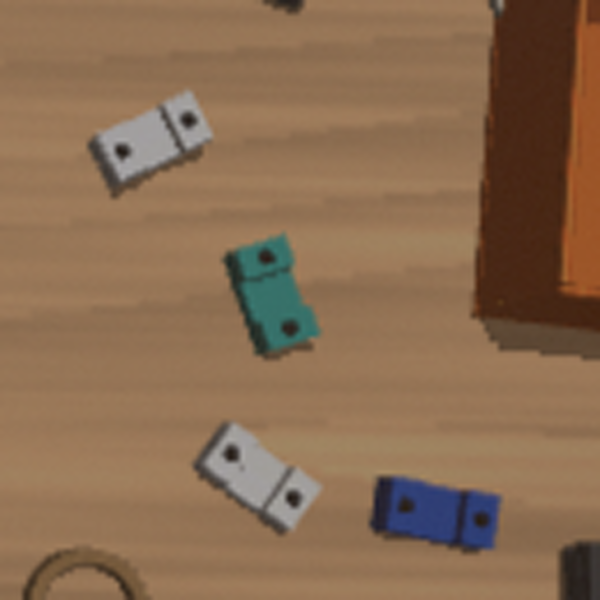

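View pics/c3.png

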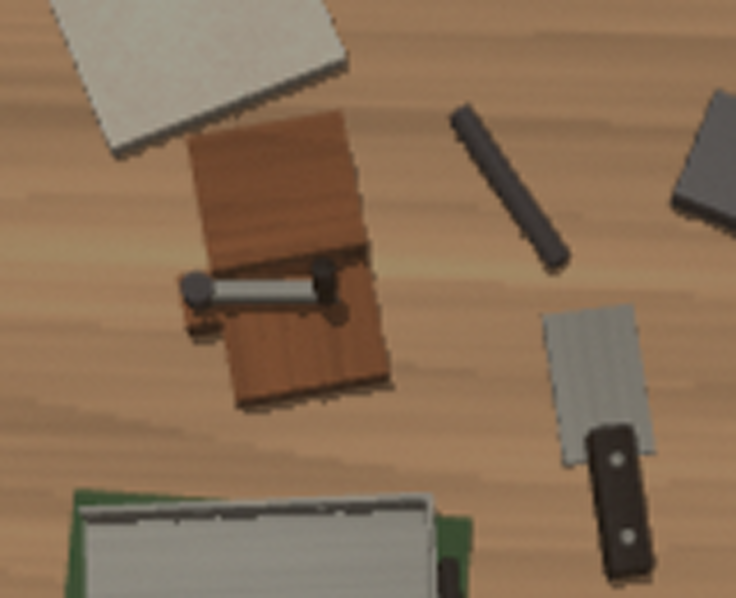

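View pics/c4.png

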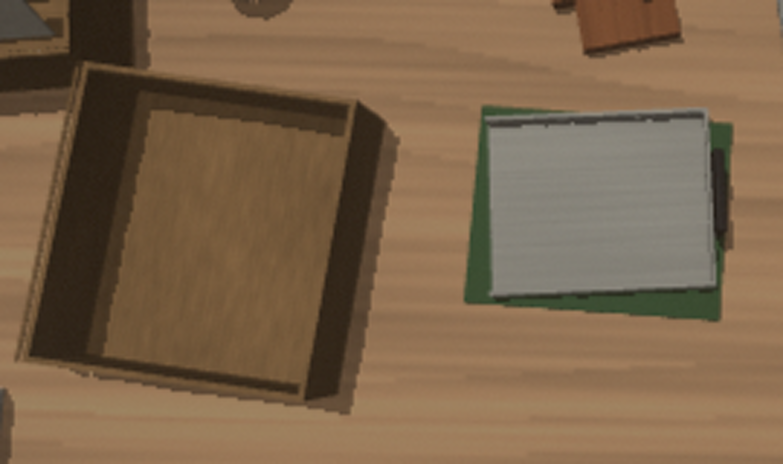

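```bash
cat >> h.py <<'E'
def rect(tag,mask,zlo,zhi):
    P=cloud(tag); m=mask&(P[...,2]>zlo)&(P[...,2]<zhi)
    n,l,st,_=cv2.connectedComponentsWithStats(m.astype(np.uint8)); out=[]
    for i in range(1,n):
        if st[i,4]<25: continue
        Q=P[l==i]; (c,s,a)=cv2.minAreaRect(Q[:,:2].astype(np.float32))
        if s[0]<s[1]: s=(s[1],s[0]); a+=90
        a=(a+90)%180-90
        print("c",np.round(c,1),"size",np.round(s,1),"longaxis deg",round(a,1),"z med",round(float(np.median(Q[:,2])),1),"npx",st[i,4],"uv",st[i,:4])
def reg(u0,v0,u1,v1):
    m=np.zeros((400,640),bool); m[v0:v1,u0:u1]=1; return m
E
python3 - <<'E'
from h import *
P=cloud("top0")
im=load("top0")[0].astype(int)
print("bench z",np.nanmedian(P[300:330,300:380,2]))
print("blocks"); rect("top0",reg(385,150,465,260),18,35)
print("scraper handle"); rect("top0",reg(340,125,380,205),15,40)
print("scraper all"); rect("top0",reg(340,125,380,205),2.2,40)
print("holder roof"); rect("top0",reg(265,90,325,165),40,52)
print("holder shelf"); rect("top0",reg(265,90,325,165),15,30)
print("knob"); rect("top0",reg(265,90,325,165),60,100)
print("tray walls"); rect("top0",reg(230,165,345,260),18,30)
print("tray grip"); rect("top0",reg(230,165,345,260),50,90)
print("tray floor"); rect("top0",reg(230,165,345,260),5.5,12)
print("mat"); rect("top0",reg(230,165,345,260)&(im[...,1]>im[...,2]+25),1,9)
print("carton rim"); rect("top0",reg(80,150,225,285),85,110)
print("pen"); rect("top0",reg(130,90,190,150),60,95)
E
```

```text
bench z 0.5093188298238829
blocks
c [ 620.1 -341. ] size [29.3 19.9] longaxis deg 27.1 z med 26.8 npx 90 uv [415 160  12  13]
c [ 603.  -305.8] size [29.6 24.2] longaxis deg 28.5 z med 26.0 npx 90 uv [401 166  11  13]
c [ 542.6 -384.3] size [31.3 18.8] longaxis deg -70.5 z med 26.8 npx 88 uv [430 191  14  10]
c [ 504.4 -397.7] size [32.1 18.9] longaxis deg -72.2 z med 26.3 npx 90 uv [436 206  14  10]
c [ 432.9 -363.5] size [29.9 18.4] longaxis deg -37.8 z med 26.6 npx 96 uv [423 231  13  14]
c [ 408.8 -397.9] size [30.1 18.4] longaxis deg -34.6 z med 26.3 npx 101 uv [437 241  13  14]
scraper handle
c [ 584.6 -196.1] size [85.5 26.7] longaxis deg 9.1 z med 28.1 npx 339 uv [358 162  15  33]
scraper all
c [ 723.1 -147.2] size [39.6 19.7] longaxis deg -65.0 z med 4.9 npx 47 uv [340 125  14  10]
c [ 619.1 -195.6] size [175.6  80.5] longaxis deg 9.5 z med 6.2 npx 1028 uv [345 135  35  65]
holder roof
c [753.3   3.6] size [89.8 82.1] longaxis deg -78.2 z med 46.8 npx 1046 uv [271  94  39  35]
c [693.5  11.3] size [87.6 16.2] longaxis deg 89.4 z med 45.0 npx 133 uv [269 129  35   8]
holder s
[... 639 characters left out ...]
[317 218  10  21]
c [420.4  14.2] size [168.7   4. ] longaxis deg -86.2 z med 26.3 npx 111 uv [249 237  67   5]
tray grip
c [505.5 -99.4] size [68.9 10. ] longaxis deg 3.8 z med 76.1 npx 127 uv [325 191   6  29]
tray floor
c [494.1  15.9] size [214.  162.2] longaxis deg -86.2 z med 8.7 npx 3953 uv [242 179  83  66]
c [410.6 -75.6] size [26.  25.8] longaxis deg -88.9 z med 6.7 npx 34 uv [312 239  11  11]
mat
carton rim
c [478.4 367.8] size [303.4 278.9] longaxis deg 83.4 z med 98.3 npx 1801 uv [ 80 150 125 128]
pen
c [710.9 335.4] size [67.  66.1] longaxis deg 20.5 z med 77.6 npx 277 uv [142 106  30  29]
c [713.2 333.8] size [26.9  6.7] longaxis deg 83.7 z med 78.2 npx 41 uv [150 115  15   8]
```

```bash
python3 - <<'E'
from h import *
f=lambda x,y:(80+x/2.9,140+y/2.9)
Q=np.array([px("top0",*f(*p),100)[:2] for p in [(82,62),(357,100),(303,398),(20,358)]]);print(Q.round(1),Q.mean(0))
d=lambda a,b:(np.linalg.norm(b-a).round(1),np.degrees(np.arctan2(*(b-a)[::-1])).round(1))
print([d(Q[i],Q[(i+1)%4]) for i in range(4)])
Q=np.array([px("top0",*f(*p),4)[:2] for p in [(484,106),(733,123),(720,320),(465,302)]]);print(Q.round(1),Q.mean(0))
print([d(Q[i],Q[(i+1)%4]) for i in range(4)])
E
python3 -m creep '[[20,-40,5,-0.035,-1],[20,-36,0,-0.035,-1],[20,-36,0,-0.035,-1],[20,-36,0,-0.035,-1],[20,-36,0,-0.035,-1],[20,-36,0,-0.035,-1],[20,-36,0,-0.035,-1],[20,-36,0,-0.035,-1],[20,-36,0,-0.035,-1],[20,-36,0,-0.035,-1],[20,-36,0,-0.035,-1],[20,-36,0,-0.035,-1]]' 30
```

```text
[[595.8 434.3]
 [569.3 204.3]
 [324.2 234. ]
 [351.2 463.4]] [460.11468025 333.98214926]
[(np.float64(231.5), np.float64(-96.6)), (np.float64(246.8), np.float64(173.1)), (np.float64(231.0), np.float64(83.3)), (np.float64(246.3), np.float64(-6.8))]
[[ 584.4  114.2]
 [ 574.2 -113.9]
 [ 394.8 -105.3]
 [ 405.8  123.5]] [489.81292105   4.60838265]
[(np.float64(228.3), np.float64(-92.6)), (np.float64(179.6), np.float64(177.2)), (np.float64(229.1), np.float64(87.3)), (np.float64(178.9), np.float64(-3.0))]
clock: 1.15
tcp_pos: [384.4, 121.4, 257.5]
orientation: [[0.001, -0.779, 0.627], [0.0, 0.627, 0.779], [-1.0, -0.001, 0.001]]
wrist_force: [0.8, 0.3, -0.4]
finger_gap: 88.2
```

```bash
python3 -m creep '[[18.5,-36,-8,-0.035,-1],[18.5,-36,-8,-0.035,-1],[18.5,-36,-8,-0.035,-1],[18.5,-36,-8,-0.035,-1],[18.5,-36,-8,-0.035,-1],[18.5,-36,-8,-0.035,-1],[18.5,-36,-8,-0.035,-1],[18.5,-36,-8,-0.035,-1],[18.5,-36,-8,-0.035,-1],[18.5,-36,-8,-0.035,-1],[18.5,-36,-8,-0.035,-1],[18.5,-36,-8,-0.035,-1]]'
python3 - <<'E'
from h import *
snap("wrist","w1"); s=manip.get_state(); print(s["tcp_pos"],s["joint_pos"].round(2),np.degrees(np.arctan2(s["orientation"][1,2],s["orientation"][0,2])))
rect("w1",reg(0,0,640,400),20,34)
E
```

```text
clock: 2.15
tcp_pos: [606.4, -310.5, 160.2]
orientation: [[-0.001, -0.456, 0.89], [0.001, 0.89, 0.456], [-1.0, 0.001, -0.0]]
wrist_force: [1.2, 0.1, 0.3]
finger_gap: 88.2
[ 607.27019092 -316.88264697  156.56496783] [-0.65  0.51  1.38 -0.    1.25 -1.12] 26.761008853905157
c [ 365.1 -294.5] size [53.6 18.4] longaxis deg 59.1 z med 22.7 npx 1036 uv [ 0  0 55 51]
c [ 583.3 -194.1] size [85.2 26.3] longaxis deg 8.9 z med 26.8 npx 4716 uv [305   6 120  75]
c [ 431.3 -361.7] size [30.2 20.3] longaxis deg -35.6 z med 24.8 npx 1010 uv [ 73 133  44  44]
c [ 407.1 -395.8] size [30.2 20.2] longaxis deg -35.1 z med 24.9 npx 977 uv [ 32 157  47  43]
c [ 600.  -302.1] size [29.6 18.2] longaxis deg 26.5 z med 24.9 npx 830 uv [300 172  37  23]
c [ 779.4 -278.8] size [91.5 70.2] longaxis deg 68.7 z med 20.9 npx 6565 uv [447 189 130 113]
c [ 502.1 -395.6] size [30.7 18.8] longaxis deg -71.1 z med 24.9 npx 805 uv [155 209  24  37]
c [ 541.8 -382.3] size [30.9 18.4] longaxis deg -71.3 z med 24.8 npx 763 uv [204 215  24  37]
c [ 404.4 -458.2] size [30.9 19.8] longaxis deg -8.2 z med 24.8 npx 860 uv [ 13 221  45  37]
c [ 619.  -339.7] size [29.3 19.1] longaxis deg 26.3 z med 24.9 npx 764 uv [301 220  35  22]
c [ 397.9 -499.2] size [30.5 18.9] longaxis deg -9.5 z med 24.7 npx 600 uv [  0 257  40  24]
c [ 720.9 -388.8] size [64.6 58. ] longaxis deg 53.3 z med 20.9 npx 1836 uv [355 280  79  49]
c [ 621.8 -520.3] size [108.   4.] longaxis deg -5.8 z med 27.3 npx 980 uv [187 364 100  36]
```

View pics/w1.png

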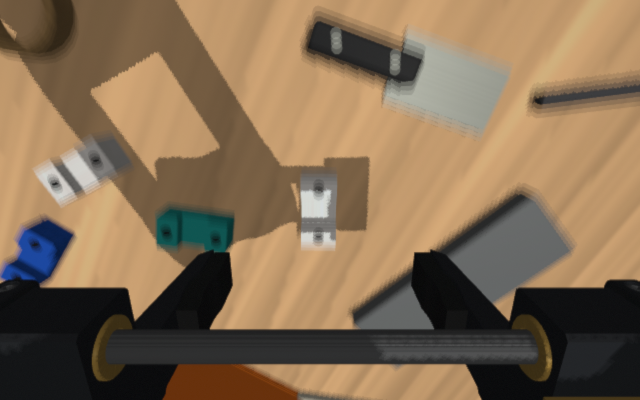

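```bash
python3 -m creep '[[2.5,-9.5,-25,0.005,-1],[0,0,-30,0,-1],[0,0,-20,0,-1],[0,0,0,0,-1],[0,0,0,0,-1]]'
```

```text
clock: 2.62
tcp_pos: [607.5, -317.4, 84.7]
orientation: [[-0.003, -0.462, 0.887], [0.002, 0.887, 0.462], [-1.0, 0.003, -0.002]]
wrist_force: [0.9, 0.2, -0.3]
finger_gap: 88.1
```

```bash
python3 -m creep '[[0,0,-20,0,-1],[0,0,0,0,-1],[0,0,0,0,-1]]'; python3 -m creep '[[0,0,0,0,-1]]'
```

```text
clock: 2.87
tcp_pos: [608.7, -318.1, 67.4]
orientation: [[0.0, -0.462, 0.887], [-0.0, 0.887, 0.462], [-1.0, -0.0, 0.0]]
wrist_force: [1.0, -0.1, -0.5]
finger_gap: 88.3
clock: 2.95
tcp_pos: [609.3, -318.6, 68.4]
orientation: [[0.002, -0.462, 0.887], [-0.001, 0.887, 0.462], [-1.0, -0.002, 0.001]]
wrist_force: [-0.3, 0.3, -0.4]
finger_gap: 87.9
```

```bash
python3 -m creep '[[1,-2.5,-25,0,-1],[0,0,-15,0,-1],[0,0,-9,0,-1],[0,0,0,0,-1],[0,0,0,0,0.5],[0,0,0,0,1],[0,0,0,0,1],[0,0,0,0,1],[0,0,0,0,1],[0,0,0,0,1]]' 30
python3 -m creep '[[0,0,0,0,1],[0,0,0,0,1]]'
```

```text
clock: 3.78
tcp_pos: [609.7, -320.8, 17.8]
orientation: [[0.0, -0.462, 0.887], [-0.0, 0.887, 0.462], [-1.0, -0.0, 0.0]]
wrist_force: [-0.1, -0.6, 0.4]
finger_gap: 50.3
clock: 3.95
tcp_pos: [609.5, -320.7, 17.5]
orientation: [[0.0, -0.462, 0.887], [-0.0, 0.887, 0.462], [-1.0, -0.0, 0.0]]
wrist_force: [0.6, 0.9, 0.0]
finger_gap: 36.6
```

```bash
python3 -m creep '[[0,0,0,0,1],[0,0,0,0,1],[0,0,0,0,1],[0,0,0,0,1]]'
python3 -m creep '[[0,0,15,0,1],[0,0,25,0,1],[0,0,30,0,1],[0,0,10,0,1],[0,0,0,0,1]]'
```

```text
clock: 4.28
tcp_pos: [609.4, -320.7, 17.4]
orientation: [[-0.0, -0.462, 0.887], [0.0, 0.887, 0.462], [-1.0, 0.0, -0.0]]
wrist_force: [-0.3, -0.1, 0.1]
finger_gap: 29.5
clock: 4.7
tcp_pos: [611.8, -322.4, 102.2]
orientation: [[0.006, -0.462, 0.887], [-0.005, 0.887, 0.462], [-1.0, -0.007, 0.003]]
wrist_force: [0.7, -0.7, -1.1]
finger_gap: 29.8
```

```bash
python3 -m creep '[[-7.8,20,6,-0.04,1],[-7.8,30,6,-0.04,1],[-7.8,34,6,-0.04,1],[-7.8,36,2,-0.04,1],[-7.8,36,0,-0.04,1],[-7.8,36,0,-0.04,1],[-7.8,36,0,-0.04,1],[-7.8,34,0,-0.04,1],[-7.8,28,0,-0.04,1],[-7.4,18,0,-0.054,1],[0,0,0,0,1],[0,0,0,0,1]]'
python3 -m creep '[[0,0,-30,0,1],[0,0,-20,0,1],[0,0,0,0,1],[0,0,0,0,1]]'
python3 - <<'E'
from h import *
snap("wrist","w2"); s=manip.get_state(); print(s["tcp_pos"],np.degrees(np.arctan2(s["orientation"][1,2],s["orientation"][0,2])))
E
```

```text
clock: 5.7
tcp_pos: [530.9, -11.8, 116.3]
orientation: [[-0.002, -0.069, 0.998], [0.0, 0.998, 0.069], [-1.0, 0.0, -0.002]]
wrist_force: [0.5, 0.0, 0.1]
finger_gap: 30.2
clock: 6.03
tcp_pos: [531.1, -13.6, 66.1]
orientation: [[-0.003, -0.065, 0.998], [0.001, 0.998, 0.065], [-1.0, 0.001, -0.003]]
wrist_force: [-0.2, 0.3, -0.8]
finger_gap: 29.9
[532.14393355 -13.72891399  67.34485909] 3.7391165947095497
```

View pics/w2.png

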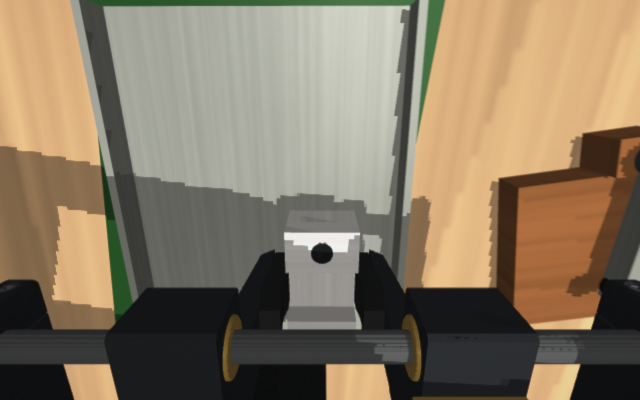

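```bash
python3 -m creep '[[0,0,-20,0,1],[0,0,-14,0,1],[0,0,-5,0,1],[0,0,0,0,1],[0,0,0,0,1]]'
python3 -m creep '[[0,0,-1,0,0.14],[0,0,0,0,0.14],[0,0,0,0,0.14],[0,0,0,0,0.14]]'
```

```text
clock: 6.5
tcp_pos: [532.7, -13.2, 29.4]
orientation: [[0.001, -0.066, 0.998], [-0.0, 0.998, 0.066], [-1.0, -0.0, 0.001]]
wrist_force: [0.1, -0.1, -1.1]
finger_gap: 29.6
clock: 6.83
tcp_pos: [532.4, -12.8, 28.0]
orientation: [[0.001, -0.066, 0.998], [-0.0, 0.998, 0.066], [-1.0, -0.0, 0.001]]
wrist_force: [-0.6, -0.1, -0.0]
finger_gap: 37.9
```

```bash
python3 -m creep '[[0,0,20,0,0.14],[0,0,35,0,0.14],[0,0,35,0,0.14],[-6,-15,0,-0.05,0.14],[-10,-30,0,-0.07,-1],[-12,-38,0,-0.07,-1],[-12,-38,0,-0.07,-1],[-12,-38,0,-0.07,-1],[-12,-38,0,-0.07,-1],[-12,-38,0,-0.07,-1],[-12,-38,0,-0.07,-1],[-12,-38,0,-0.07,-1]]'
python3 -m creep '[[-8,-35,-10,-0.055,-1],[-4,-20,-10,-0.03,-1],[0,-1,-20,0,-1],[0,0,0,0,-1],[0,0,0,0,-1],[0,0,0,0,-1],[0,0,0,0,-1]]'
python3 - <<'E'
from h import *
snap("wrist","w3"); s=manip.get_state(); print(s["tcp_pos"],np.degrees(np.arctan2(s["orientation"][1,2],s["orientation"][0,2])),s["finger_gap"],s["joint_pos"])
rect("w3",reg(0,0,640,400),20,34)
E
```

```text
clock: 7.83
tcp_pos: [431.1, -325.5, 117.8]
orientation: [[0.001, 0.52, 0.854], [-0.001, 0.854, -0.52], [-1.0, -0.0, 0.001]]
wrist_force: [0.7, -0.7, -0.1]
finger_gap: 87.7
clock: 8.42
tcp_pos: [420.6, -379.4, 78.5]
orientation: [[0.001, 0.587, 0.809], [-0.001, 0.809, -0.587], [-1.0, -0.0, 0.001]]
wrist_force: [0.3, -0.7, 0.1]
finger_gap: 88.5
[ 420.71573995 -379.44158617   78.53329996] -35.957161366352096 88.38534400130587 [-9.43347707e-01  3.78934384e-01  1.74871977e+00  7.18726637e-05
  1.01232983e+00 -3.15814545e-01]
c [ 541.8 -382.6] size [31.7 18.6] longaxis deg -71.6 z med 24.9 npx 2193 uv [474  88  68  62]
c [ 343.6 -282.9] size [67.3 67.3] longaxis deg -74.0 z med 22.7 npx 4729 uv [ 52 124 123 114]
c [ 502.1 -396. ] size [31.5 18. ] longaxis deg -71.4 z med 24.9 npx 1757 uv [422 153  65  56]
c [ 431.5 -361.9] size [30.  18.9] longaxis deg -35.6 z med 24.9 npx 1660 uv [293 188  53  33]
c [ 407.2 -396.1] size [30.  19.4] longaxis deg -35.5 z med 24.9 npx 1455 uv [295 253  50  31]
c [ 560.8 -514.3] size [15.3  2.9] longaxis deg -9.5 z med 22.6 npx 171 uv [614 268  26  13]
c [ 413.5 -451.8] size [20.9  9.4] longaxis deg -35.3 z med 23.7 npx 218 uv [361 316  32  13]
c [ 329.3 -437.3] size [25.2 18.9] longaxis deg 83.2 z med 25.0 npx 651 uv [244 364  41  25]
c [ 397.6 -499.8] size [30.5 20.1] longaxis deg -8.7 z med 24.9 npx 1111 uv [371 364  51  36]
c [ 288.6 -427.9] size [30.9 19.5] longaxis deg 82.0 z med 24.8 npx 973 uv [188 366  47  34]
```

View pics/w3.png

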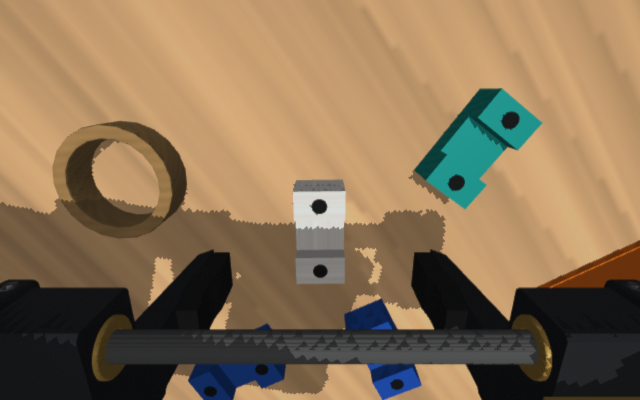

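```bash
python3 -m creep '[[-1,0,-20,0,-0.4],[0,0,-25,0,-0.4],[0,0,-12,0,-0.4],[0,0,-3,0,-0.4],[0,0,0,0,0],[0,0,0,0,0.6],[0,0,0,0,1],[0,0,0,0,1],[0,0,0,0,1],[0,0,0,0,1]]' 30
python3 -m creep '[[0,0,0,0,1],[0,0,0,0,1],[0,0,0,0,1]]'
```

```text
clock: 9.3
tcp_pos: [419.3, -380.3, 18.3]
orientation: [[0.001, 0.588, 0.809], [-0.001, 0.809, -0.588], [-1.0, -0.0, 0.001]]
wrist_force: [-0.3, 1.1, 4.6]
finger_gap: 29.6
clock: 9.55
tcp_pos: [419.3, -380.3, 18.3]
orientation: [[0.001, 0.588, 0.809], [-0.001, 0.809, -0.588], [-1.0, -0.0, 0.001]]
wrist_force: [-1.3, 1.1, 5.4]
finger_gap: 29.7
```

```bash
python3 -m creep '[[0,0,20,0,1],[0,0,35,0,1],[2,10,35,0.04,1],[4,25,8,0.07,1],[5,36,0,0.07,1],[5,38,0,0.07,1],[5,38,0,0.07,1],[5,38,0,0.07,1],[5,38,0,0.07,1],[5,38,0,0.07,1],[5,38,0,0.07,1],[5,34,0,0.07,1]]'
python3 -m creep '[[2.7,22,0,0.025,1],[0,8.6,-15,0,1],[0,0,-30,0,1],[0,0,0,0,1],[0,0,0,0,1],[0,0,0,0,1]]'
python3 - <<'E'
from h import *
s=manip.get_state(); print(s["tcp_pos"],np.degrees(np.arctan2(s["orientation"][1,2],s["orientation"][0,2])),s["finger_gap"])
snap("wrist","w4");snap("top","t4")
E
```

```text
clock: 10.55
tcp_pos: [464.4, -44.5, 115.3]
orientation: [[-0.0, -0.045, 0.999], [0.0, 0.999, 0.045], [-1.0, 0.0, -0.0]]
wrist_force: [0.5, 0.0, -0.2]
finger_gap: 29.4
clock: 11.05
tcp_pos: [467.8, -16.5, 71.0]
orientation: [[-0.0, -0.065, 0.998], [-0.0, 0.998, 0.065], [-1.0, -0.0, -0.0]]
wrist_force: [0.6, -0.8, -0.6]
finger_gap: 29.7
[467.81003052 -16.50045906  70.99437512] 3.7526050709103558 29.680764903748138
```

View pics/w4.png

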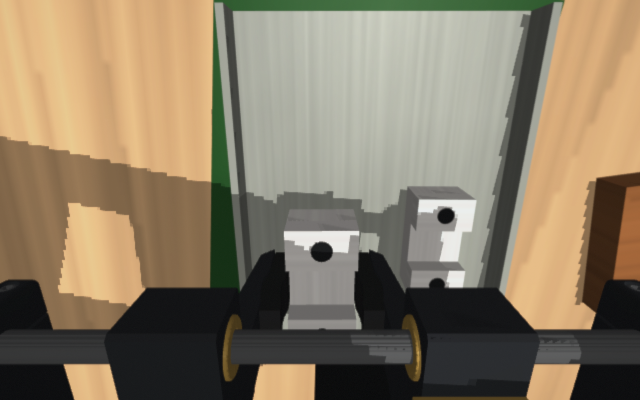

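View pics/t4.png

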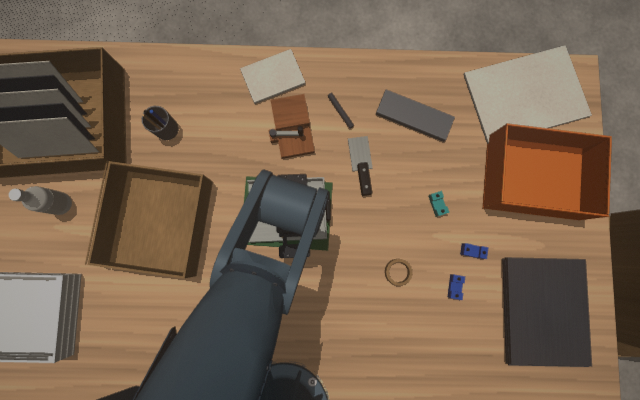

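```bash
python3 -m creep '[[0,0,-20,0,1],[0,0,-16,0,1],[0,0,-6,0,1],[0,0,-1,0,1],[0,0,0,0,0.14],[0,0,0,0,0.14],[0,0,0,0,0.14],[0,0,0,0,0.14]]'
python3 -m creep '[[0,0,15,0,0.14],[0,0,30,0,0.14],[0,0,40,0,0.14],[4,-8,20,-0.11,0.14],[4,-8,0,-0.12,0],[4,-8,0,-0.12,-0.3],[4,-8,0,-0.12,-0.3],[4,-8,0,-0.12,-0.3],[4,-8,0,-0.12,-0.3],[4,-8,0,-0.12,-0.3],[4,-8,0,-0.12,-0.3],[4,-8,0,-0.12,-0.3]]'
python3 -m creep '[[4,-8,0,-0.12,-0.3],[2,-10.9,0,-0.12,-0.3],[0,0,0,-0.12,-0.3],[0,0,0,-0.141,-0.3],[0,0,0,0,-0.3],[0,0,0,0,-0.3]]'
python3 - <<'E'
from h import *
s=manip.get_state(); print(s["tcp_pos"],np.degrees(np.arctan2(s["orientation"][1,2],s["orientation"][0,2])),s["finger_gap"],s["joint_pos"].round(2))
snap("wrist","w5");
rect("w5",reg(0,0,640,400),64,90)
E
```

```text
clock: 11.82
tcp_pos: [468.4, -16.4, 28.3]
orientation: [[0.002, -0.066, 0.998], [-0.0, 0.998, 0.066], [-1.0, -0.001, 0.002]]
wrist_force: [0.3, -0.7, -0.2]
finger_gap: 38.1
clock: 12.82
tcp_pos: [503.9, -88.6, 132.9]
orientation: [[0.001, 0.847, 0.532], [-0.0, 0.532, -0.847], [-1.0, 0.001, 0.001]]
wrist_force: [1.0, -0.3, 0.7]
finger_gap: 57.3
clock: 13.32
tcp_pos: [509.7, -107.0, 132.7]
orientation: [[0.0, 0.996, 0.085], [-0.0, 0.085, -0.996], [-1.0, 0.0, 0.0]]
wrist_force: [0.1, 0.3, 0.9]
finger_gap: 57.6
[ 509.65545619 -107.03352508  132.66001607] -85.09661485723691 57.57095149662247 [-0.44  0.21  1.84  0.    1.09  1.05]
c [504.9 -97.3] size [70.1  9.9] longaxis deg 3.8 z med 74.7 npx 1777 uv [299 181  17 109]
```

View pics/w5.png

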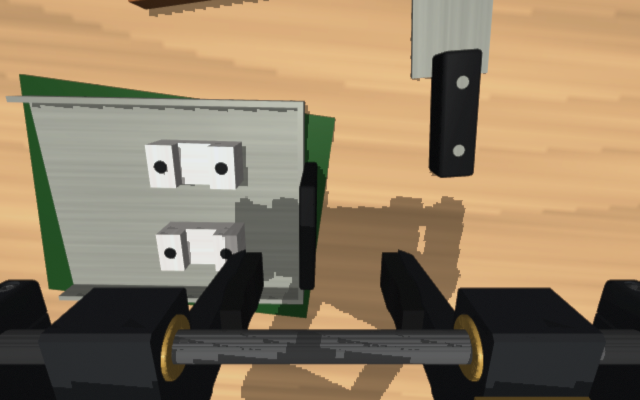

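```bash
python3 -m creep '[[-4.5,9,-10,-0.02,0.1],[0,0,-25,0,0.1],[0,0,-20,0,0.1],[0,0,0,0,0.1],[0,0,0,0,0.1],[0,0,-15,0,0.1],[0,0,-12,0,0.1],[0,0,-3,0,0.1],[0,0,0,0,0.1],[0,0,0,0,0.1]]'
python3 - <<'E'
from h import *
s=manip.get_state(); print(s["tcp_pos"],np.degrees(np.arctan2(s["orientation"][1,2],s["orientation"][0,2])),s["finger_gap"],s["wrist_force"])
snap("side","s5");im=load("s5")[0];cv2.imwrite("pics/s5c.png",cv2.resize(im[150:310,240:400],(640,600)))
E
```

```text
clock: 14.2
tcp_pos: [505.3, -98.1, 47.8]
orientation: [[0.0, 0.998, 0.062], [-0.0, 0.062, -0.998], [-1.0, 0.0, 0.0]]
wrist_force: [-0.7, -0.4, 0.0]
finger_gap: 39.5
[505.34464949 -98.1294487   47.80438803] -86.43839158968817 39.494527478480336 [-0.74263278 -0.35612696  0.02259783]
```

View pics/s5c.png

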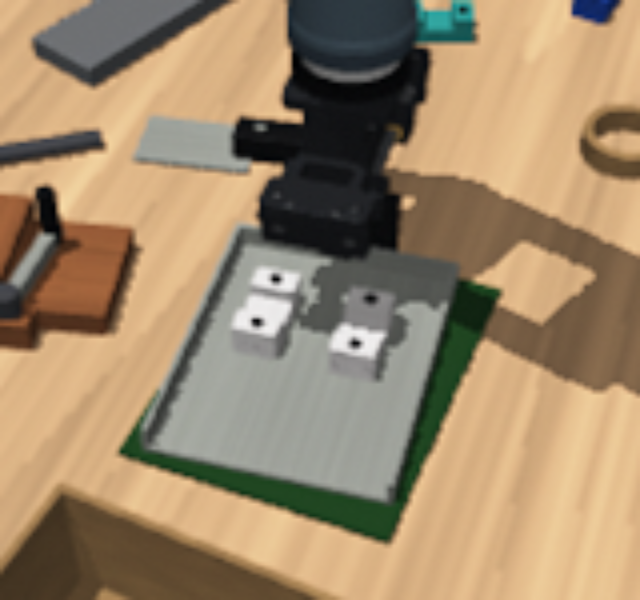

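```bash
python3 -m creep '[[0,0,0,0,0.5],[0,0,0,0,0.8],[0,0,0,0,1],[0,0,0,0,1],[0,0,0,0,1],[0,0,0,0,1],[0,0,0,0,1],[0,0,0,0,1],[0,0,0,0,1]]' 60
python3 -m creep '[[0,0,3,0,1],[0,0,4,0,1],[0,0,4,0,1],[0,0,4,0,1],[0,0,0,0,1],[0,0,0,0,1]]'
python3 - <<'E'
from h import *
s=manip.get_state(); print(s["wrist_torque"])
snap("wrist","w6");snap("side","s6");im=load("s6")[0];cv2.imwrite("pics/s6c.png",cv2.resize(im[150:310,240:400],(640,600)))
P=cloud("w6"); im=load("w6")[0]
rect("w6",reg(0,0,300,280),26,90)
E
```

```text
clock: 15.0
tcp_pos: [505.2, -98.1, 47.5]
orientation: [[0.0, 0.998, 0.062], [-0.0, 0.062, -0.998], [-1.0, 0.0, 0.0]]
wrist_force: [-2.3, 0.4, 3.4]
finger_gap: 9.6
clock: 15.5
tcp_pos: [505.3, -98.1, 62.6]
orientation: [[0.001, 0.998, 0.062], [-0.0, 0.062, -0.998], [-1.0, 0.001, 0.0]]
wrist_force: [0.3, -0.6, -5.5]
finger_gap: 9.8
[-0.41091805  0.14067708 -0.00550913]
c [578.  -14.4] size [136.6   3.7] longaxis deg -86.5 z med 39.6 npx 2988 uv [  0  99 300  10]
c [534.8 -12.7] size [61.4 30.8] longaxis deg -87.0 z med 46.6 npx 10020 uv [ 67 161 156  74]
c [515.2 -81.8] size [10.8  3.3] longaxis deg 80.5 z med 64.1 npx 628 uv [272 249  28  31]
c [484.1 -14.5] size [60.3  2.3] longaxis deg -86.7 z med 27.4 npx 291 uv [118 276 109   4]
```

View pics/w6.png

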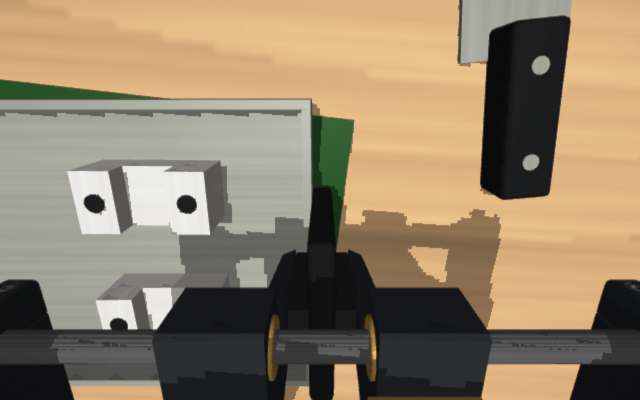

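View pics/s6c.png

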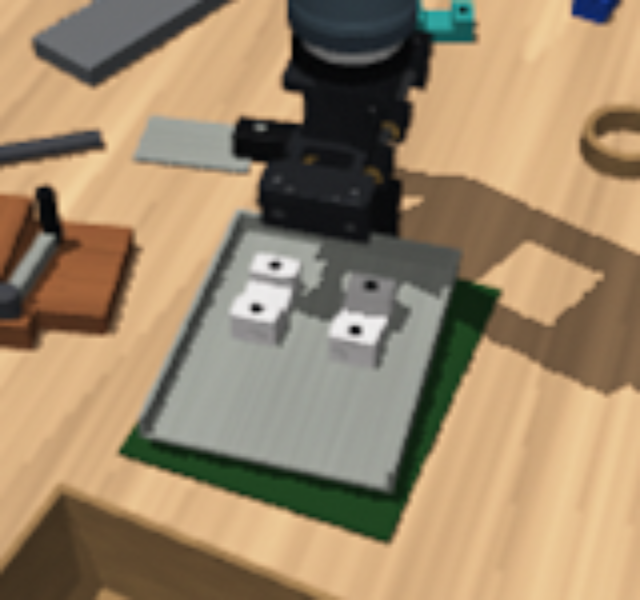

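```bash
python3 -m creep '[[0,0,6,0,1],[0,0,12,0,1],[0,0,18,0,1],[0,0,22,0,1],[0,0,24,0,1],[0,0,24,0,1],[0,0,22,0,1],[0,0,18,0,1],[0,0,14,0,1],[0,0,8,0,1],[0,0,2,0,1],[0,0,0,0,1]]'
python3 -m creep '[[-1,4,0,-0.005,1],[-2,8,0,-0.01,1],[-3,12,0,-0.01,1],[-4,16,0,-0.01,1],[-5,20,0,-0.01,1],[-5,20,0,-0.015,1],[-5,20,0,-0.015,1],[-5,20,0,-0.015,1],[-5,20,0,-0.015,1],[-5,20,0,-0.015,1],[-5,20,0,-0.015,1],[-5,20,0,-0.015,1]]'
python3 -m creep '[[-5,18,0,-0.01,1],[-5,15,0,-0.01,1],[-4,11,0,-0.01,1],[-3,7,0,0,1],[-2,4,0,0,1],[-2,3,0,0,1],[0,0,0,0,1],[0,0,0,0,1]]'
python3 - <<'E'
from h import *
s=manip.get_state(); print(s["tcp_pos"],np.degrees(np.arctan2(s["orientation"][1,2],s["orientation"][0,2])),s["finger_gap"],s["wrist_force"])
snap("top","t7");snap("side","s7")
E
```

```text
clock: 16.6
tcp_pos: [505.2, -98.1, 233.0]
orientation: [[0.001, 0.998, 0.062], [-0.001, 0.062, -0.998], [-1.0, 0.001, 0.001]]
wrist_force: [0.5, 0.2, -6.2]
finger_gap: 9.4
clock: 17.6
tcp_pos: [453.5, 103.5, 231.2]
orientation: [[-0.003, 0.996, -0.089], [0.0, -0.089, -0.996], [-1.0, -0.003, -0.0]]
wrist_force: [0.6, 0.6, -4.9]
finger_gap: 9.8
clock: 18.27
tcp_pos: [434.0, 159.7, 232.2]
orientation: [[-0.0, 0.993, -0.118], [-0.0, -0.118, -0.993], [-1.0, -0.0, 0.0]]
wrist_force: [0.2, 0.1, -4.9]
finger_gap: 9.5
[434.04567993 159.68483055 232.20431763] -96.77989289432267 9.51586414470053 [ 0.24104663  0.11268363 -4.93756714]
```

View pics/t7.png

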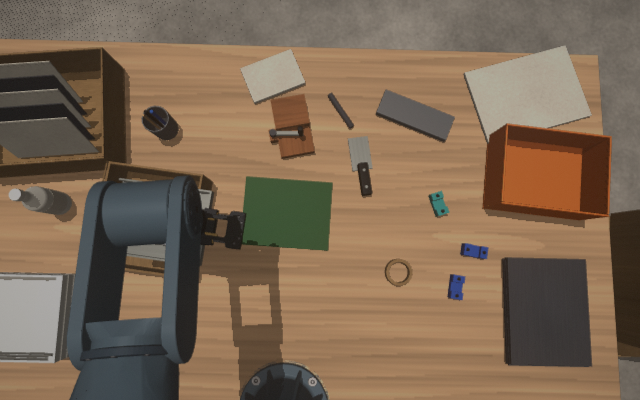

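View pics/s7.png

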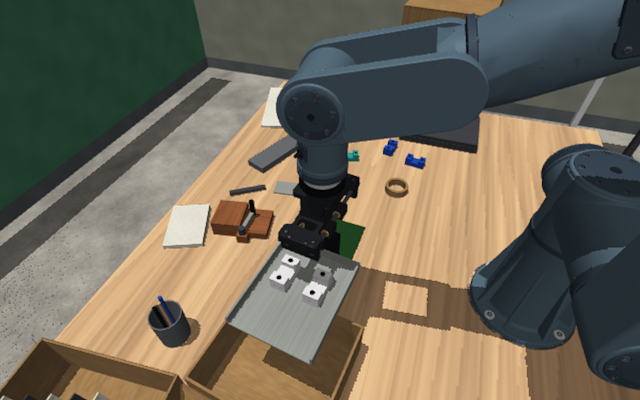

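```bash
python3 -m creep '[[0,0,0,0,0.72],[0,0,0,0,0.7],[0,0,0,0,0.68],[0,0,0,0,0.68],[0,0,0,0,0.68]]'
python3 - <<'E'
from h import *
snap("side","s8");cv2.imwrite("pics/s8c.png",cv2.resize(load("s8")[0][200:400,180:400],(660,600)))
E
```

```text
clock: 18.78
tcp_pos: [434.5, 159.9, 232.8]
orientation: [[0.001, 0.993, -0.118], [0.0, -0.118, -0.993], [-1.0, 0.001, -0.0]]
wrist_force: [0.3, 0.9, -0.2]
finger_gap: 14.1
```

View pics/s8c.png

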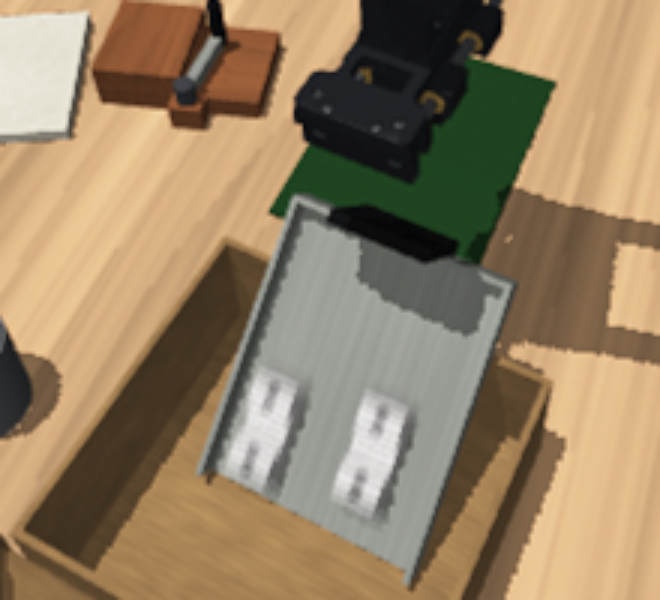

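```bash
python3 -m creep '[[0,0,0,0,0.4],[0,0,0,0,0.1],[0,0,0,0,0],[0,0,0,0,0],[0,0,0,0,0],[0,0,0,0,0]]'
python3 - <<'E'
from h import *
snap("side","s9");cv2.imwrite("pics/s9c.png",cv2.resize(load("s9")[0][200:400,180:400],(660,600)))
snap("wrist","w9")
E
```

```text
clock: 19.33
tcp_pos: [434.1, 160.0, 232.3]
orientation: [[-0.0, 0.993, -0.118], [-0.0, -0.118, -0.993], [-1.0, -0.0, 0.0]]
wrist_force: [-0.2, -0.2, -1.1]
finger_gap: 43.5
```

View pics/s9c.png

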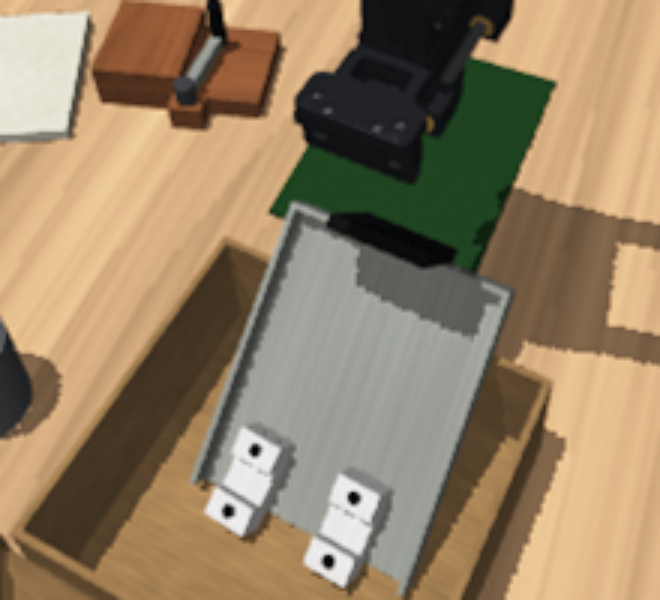

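View pics/w9.png

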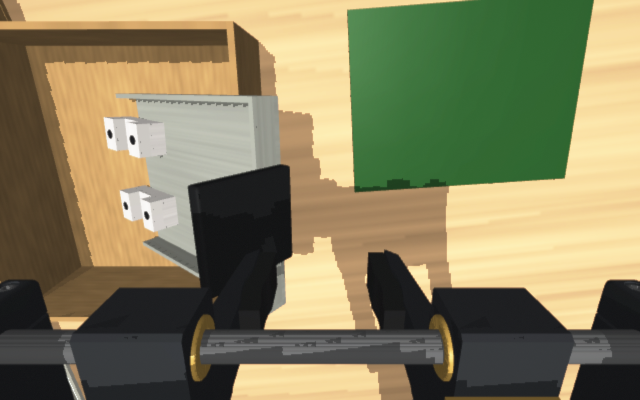

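```bash
python3 -m creep '[[0,0,0,0,-0.5],[0,0,0,0,-1],[0,0,0,0,-1],[0,0,0,0,-1],[0,0,0,0,-1],[0,0,0,0,-1]]'
python3 - <<'E'
from h import *
snap("side","s10");cv2.imwrite("pics/s10c.png",cv2.resize(load("s10")[0][200:400,180:400],(660,600)))
snap("wrist","w10")
cv2.imwrite("pics/w10c.png",cv2.resize(load("w10")[0][60:330,70:330],(780,600)))
for uv in [(155,107),(250,110),(150,240),(190,185),(290,166),(290,240),(200,255),(238,200)]: print(uv,px("w10",*uv).round(1))
E
```

```text
clock: 19.93
tcp_pos: [434.1, 160.0, 232.3]
orientation: [[-0.0, 0.993, -0.118], [-0.0, -0.118, -0.993], [-1.0, -0.0, 0.0]]
wrist_force: [-0.4, 0.5, -0.1]
finger_gap: 81.9
(155, 107) [520.  309.5  30.5]
(250, 110) [510.2 196.8 145.3]
(150, 240) [381.5 360.2  18. ]
(190, 185) [477.1 227.1 187.8]
(290, 166) [442.1 195.   -0.8]
(290, 240) [416.7 186.4 138.5]
(200, 255) [452.4 215.  223.9]
(238, 200) [461.2 207.8 172.3]
```

View pics/s10c.png

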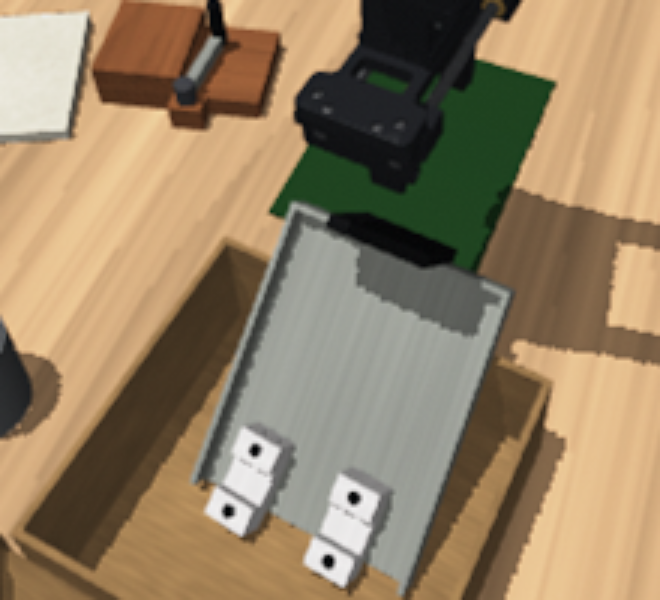

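View pics/w10c.png

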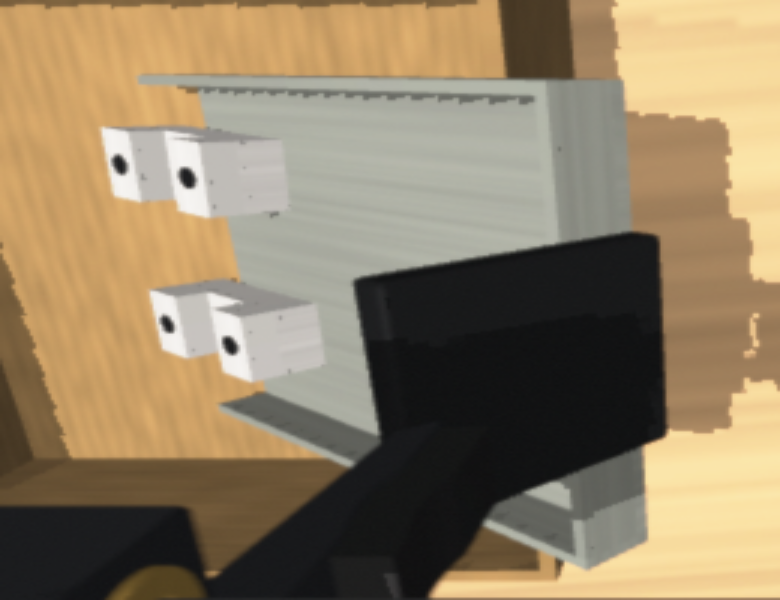

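Run:
```python
from h import *
P=cloud("w10")
def plane(Q):
    Q=Q[~np.isnan(Q).any(1)]; c=Q.mean(0); u,s,v=np.linalg.svd(Q-c,full_matrices=False); n=v[2]; n=n*np.sign(n[2]); return c,n,s[2]/np.sqrt(len(Q))
f=P[105:160,175:240].reshape(-1,3)
c,n,r=plane(f); print("floor",c,n,r,np.arccos(n[2]))
p=P[185:240,200:280].reshape(-1,3)
c2,n2,r2=plane(p); print("plate back",c2,n2,r2)
X=np.array([.117,.993,0]); 
for uv in [(190,155),(283,138),(290,140),(288,200),(190,190),(284,308),(150,107)]: print(uv,px("w10",*uv).round(1))
# side cam
for nm in("side",):
    f=lambda x,y:(180+x/3,200+y/3)
    for xy in [(300,210),(505,285),(200,478),(405,590),(345,212),(450,240),(440,258)]: print(xy,px("s10",*f(*xy)).round(1))
```

```text
floor [495.07060331 249.38920009  81.38029421] [0.07367466 0.62275089 0.77894376] 0.3963200124296289 0.6778166208584865
plate back [452.61748149 208.21626875 169.8952532 ] [-0.0933228  -0.77226049  0.62841434] 0.5256124136869729
(190, 155) [476.  273.7  64.5]
(283, 138) [ 4.730e+02  1.978e+02 -4.000e-01]
(290, 140) [469.9 190.8  -1. ]
(288, 200) [446.7 183.4 137.2]
(190, 190) [474.6 227.4 188.7]
(284, 308) [262.3 229.7  -0.6]
(150, 107) [520.6 316.1  26.7]
(300, 210) [507.9 196.7 144.8]
(505, 285) [362.9 197.4 129.8]
(200, 478) [529.6 340.9  17. ]
(405, 590) [375.1 361.2  17.6]
(345, 212) [470.  206.5 173.4]
(450, 240) [430.4  94.1   2.8]
(440, 258) [403.2 213.2 164. ]
```

```bash
python3 -m creep '[[0,0,15,0.11,-1],[0,0,15,0.12,-1],[0,0,0,0.12,-1],[0,6,0,0.12,-1],[0,7,0,0.12,-1],[0,7,0,0.12,-1],[1,7,0,0.12,-1],[1,7,0,0.12,-1],[1,7,0,0.12,-1],[0,7,0,0.12,-1],[0,7,0,0.12,-1],[0,4,0,0.12,-1]]'
python3 -m creep '[[0,1,0,0.13,-1],[0,0,0,0.02,-1],[0,0,0,0,-1],[0,0,0,0,-1],[0,0,0,0,-1]]'
python3 - <<'E'
from h import *
s=manip.get_state(); print(s["tcp_pos"],np.degrees(np.arctan2(s["orientation"][1,2],s["orientation"][0,2])),s["finger_gap"],s["joint_pos"].round(2))
snap("wrist","w11")
rect("w11",reg(0,0,640,400),140,200)
E
```

```text
clock: 21.03
tcp_pos: [437.1, 219.5, 262.3]
orientation: [[-0.0, 0.25, 0.968], [0.0, 0.968, -0.25], [-1.0, 0.0, -0.0]]
wrist_force: [0.5, 1.1, 0.2]
finger_gap: 88.2
clock: 21.45
tcp_pos: [437.1, 219.8, 262.3]
orientation: [[0.0, 0.117, 0.993], [-0.0, 0.993, -0.117], [-1.0, -0.0, 0.0]]
wrist_force: [-0.4, 0.3, 0.2]
finger_gap: 88.1
[437.12705501 219.80066521 262.34296262] -6.690782601587232 88.05907178383978 [ 0.22 -0.02  1.81 -0.    1.36  0.34]
c [439.4 210. ] size [160.5  49.1] longaxis deg -6.7 z med 177.0 npx 4750 uv [224 202 204  40]
```

View pics/w11.png

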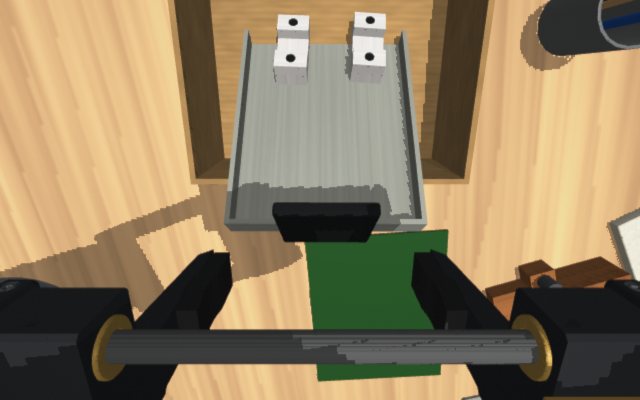

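Run:
```python
from h import *
for uv in [(275,207),(326,206),(378,207),(283,236),(370,236),(326,225),(326,238)]: print(uv,px("w11",*uv).round(1))
```

```text
(275, 207) [409.6 235.7 188.8]
(326, 206) [442.  232.1 187.6]
(378, 207) [475.1 227.6 187.9]
(283, 236) [405.3 199.6 152.8]
(370, 236) [487.3 122.4   3.5]
(326, 225) [440.1 213.6 174.4]
(326, 238) [437.8 191.1 146.4]
```

```bash
python3 -m creep '[[3.4,1,-20,0,-1],[0,0,-30,0,-1],[0,0,-22,0,-1],[0,0,0,0,-1],[0,0,-12,0,-1],[0,0,-8,0,-1],[0,0,0,0,-1],[0,0,0,0,-1]]'
python3 -m creep '[[0,0,0,0,0],[0,0,0,0,1],[0,0,0,0,1],[0,0,0,0,1],[0,0,0,0,1],[0,0,0,0,1],[0,0,0,0,1]]' 60
python3 - <<'E'
from h import *
snap("wrist","w12")
E
```

```text
clock: 22.17
tcp_pos: [440.7, 221.0, 170.9]
orientation: [[0.0, 0.114, 0.993], [0.0, 0.993, -0.114], [-1.0, 0.0, 0.0]]
wrist_force: [0.2, -0.1, 0.1]
finger_gap: 88.4
clock: 22.75
tcp_pos: [440.9, 221.2, 170.8]
orientation: [[0.001, 0.114, 0.994], [0.0, 0.994, -0.114], [-1.0, 0.001, 0.001]]
wrist_force: [0.7, 1.4, 2.1]
finger_gap: 68.9
```

View pics/w12.png

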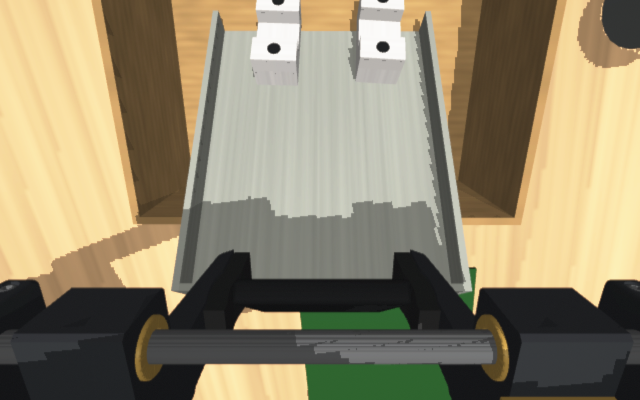

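```bash
python3 -m creep '[[-0.2,-2,2,0,1],[-0.5,-4,4,0,1],[-0.6,-6,5.5,0,1],[-0.8,-8,7,0,1],[-0.8,-8,7,0,1],[-0.8,-8,7,0,1],[-0.8,-8,7,0,1],[-0.4,-4,3.5,0,1],[0,0,0,0,1],[0,0,0,0,1]]'
python3 - <<'E'
from h import *
snap("wrist","w13");snap("side","s13");cv2.imwrite("pics/s13c.png",cv2.resize(load("s13")[0][180:400,170:400],(690,600)))
E
```

```text
clock: 23.63
tcp_pos: [435.7, 172.6, 213.6]
orientation: [[0.001, 0.115, 0.993], [0.0, 0.993, -0.115], [-1.0, 0.0, 0.001]]
wrist_force: [-0.8, -0.5, -2.6]
finger_gap: 68.8
```

View pics/w13.png

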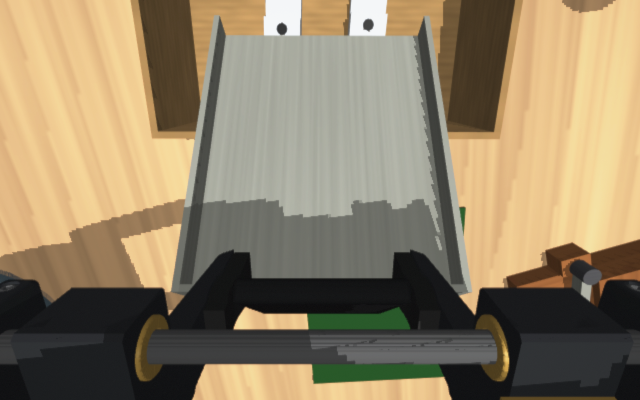

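View pics/s13c.png

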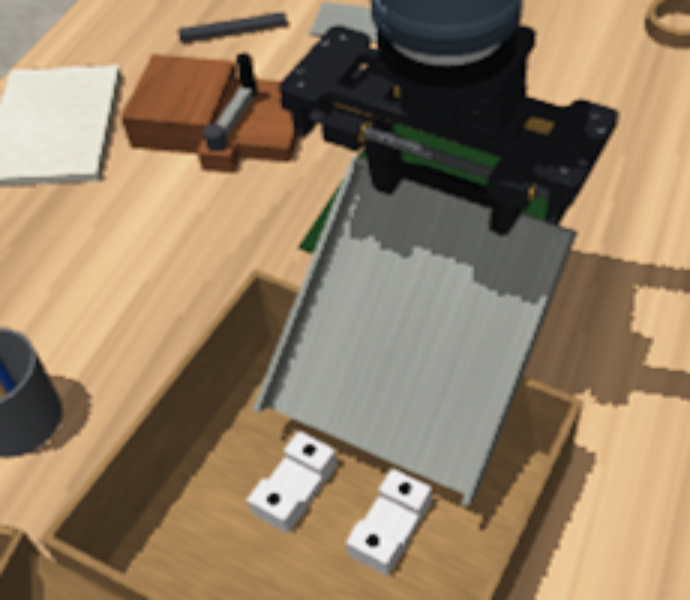

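```bash
python3 -m creep '[[0,-2,8,0,1],[0,-4,14,0,1],[0,-5,16,0,1],[0,-5,16,0,1],[0,-5,12,0,1],[0,-4,6,0,1],[3,-8,0,0.01,1],[5,-14,0,0.02,1],[7,-18,0,0.02,1],[7,-20,0,0.02,1],[7,-20,0,0.02,1],[7,-20,0,0.02,1]]'
python3 -m creep '[[7,-20,0,0.02,1],[5,-20,0,0.02,1],[4,-18,0,0,1],[3,-12,0,0,1],[0.6,-7,0,0,1],[0,-3,-5,0,1],[0,0,-10,0,1],[0,0,-10,0,1],[0,0,-5,0,1],[0,0,0,0,1]]'
python3 - <<'E'
from h import *
s=manip.get_state(); print(s["tcp_pos"],np.degrees(np.arctan2(s["orientation"][1,2],s["orientation"][0,2])),s["finger_gap"])
snap("side","s14");snap("wrist","w14");snap("top","t14")
E
```

```text
clock: 24.73
tcp_pos: [471.6, 47.2, 285.1]
orientation: [[-0.001, 0.002, 1.0], [0.0, 1.0, -0.002], [-1.0, 0.0, -0.001]]
wrist_force: [0.1, 0.3, -3.1]
finger_gap: 68.7
clock: 25.57
tcp_pos: [489.9, -30.9, 253.0]
orientation: [[-0.004, -0.037, 0.999], [0.001, 0.999, 0.037], [-1.0, 0.002, -0.004]]
wrist_force: [-0.2, 0.4, -2.7]
finger_gap: 68.8
[489.85287147 -30.87283813 252.99353834] 2.120792877494462 68.82957520557983
```

View pics/s14.png

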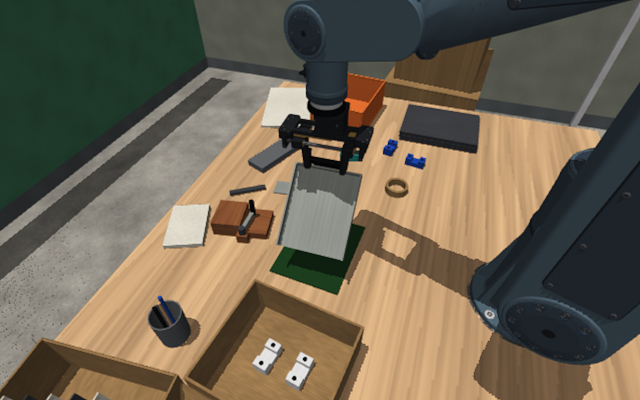

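View pics/w14.png

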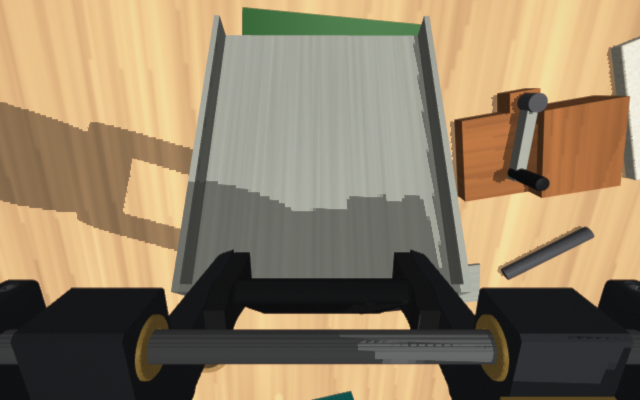

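```bash
python3 - <<'E'
from h import *
for uv in [(224,36),(322,37),(418,38)]: print(uv,px("w14",*uv).round(1),px("w14",uv[0],uv[1]+4).round(1))
P=cloud("w14"); Q=P[50:170,230:410].reshape(-1,3); c=Q.mean(0); n=np.linalg.svd((Q-c)[::7],full_matrices=False)[2][2]; print(n)
print("blocks"); 
for t in("s14","t14"): rect(t,reg(180,150,400,400) if t=="s14" else reg(85,160,215,280),22,45)
E
python3 - <<'E'
import cv2
im=cv2.imread("pics/t14.png");cv2.imwrite("pics/t14c.png",cv2.resize(im[150:290,75:235],(686,600)))
E
```

```text
(224, 36) [410.2  89.4  92.9] [410.5  86.3  94.5]
(322, 37) [486.7  91.7  90. ] [486.9  88.5  93.1]
(418, 38) [562.4  93.6  90.4] [562.1  90.5  92.8]Traceback (most recent call last):
  File "<stdin>", line 3, in <module>
    u, s, vh = gufunc(a, signature=signature)
               ~~~~~~^^^^^^^^^^^^^^^^^^^^^^^^
    raise LinAlgError("SVD did not converge")
numpy.linalg.LinAlgError: SVD did not converge
```

View pics/t14c.png

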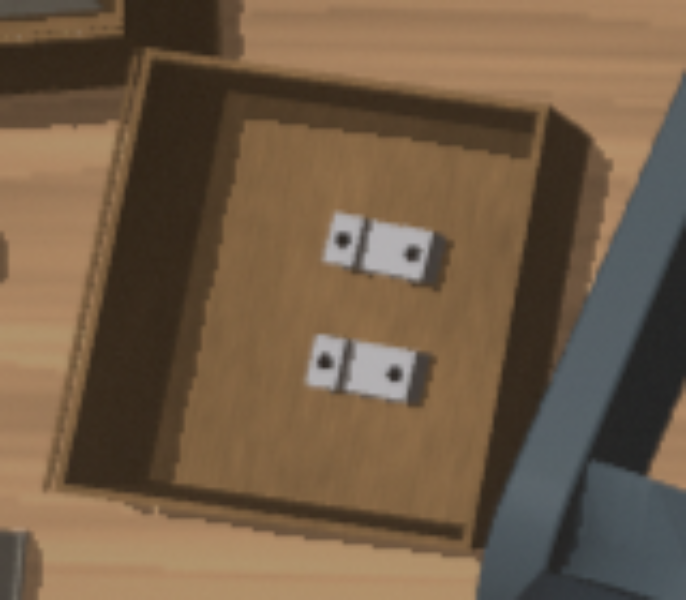

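```bash
python3 -m creep '[[0,3,-15,0,1],[0,4,-20,0,1],[0,3,-20,0,1],[0,0,-15,0,1],[0,0,-8,0,1],[0,0,0,0,1],[0,0,0,0,1]]'
python3 -m creep '[[0,-6.7,-5.7,0,1],[0,-6.7,-5.7,0,1],[0,-6.4,-6.2,0,1],[0,-6.4,-6.2,0,1],[0,-5.8,-6.7,0,1],[0,-5.8,-6.7,0,1],[0,0,0,0,1]]'
python3 - <<'E'
from h import *
snap("side","s15");cv2.imwrite("pics/s15c.png",cv2.resize(load("s15")[0][130:310,220:420],(667,600)))
E
```

```text
clock: 26.3
tcp_pos: [491.5, -22.1, 177.9]
orientation: [[0.0, -0.036, 0.999], [-0.0, 0.999, 0.036], [-1.0, -0.0, 0.0]]
wrist_force: [0.1, 0.5, -2.0]
finger_gap: 68.6
clock: 26.88
tcp_pos: [490.7, -60.8, 138.7]
orientation: [[-0.001, -0.034, 0.999], [0.001, 0.999, 0.034], [-1.0, 0.001, -0.001]]
wrist_force: [1.0, -1.7, 1.1]
finger_gap: 68.9
```

View pics/s15c.png

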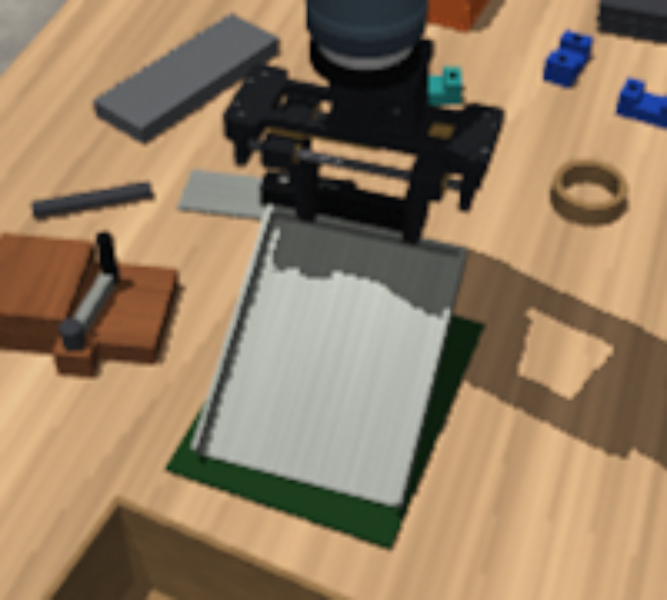

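```bash
python3 -m creep '[[0,-5.2,-7.2,0,1],[0,-5.2,-7.2,0,1],[0,-4.5,-7.6,0,1],[0,-4.5,-7.6,0,1],[0,-3.9,-8,0,1],[0,-3.9,-8,0,1],[0,-3.1,-8.3,0,1],[0,-3.1,-8.3,0,1],[0,-2,-8,0,1],[0,0,-4,0,1],[0,0,0,0,1]]'
python3 - <<'E'
from h import *
snap("wrist","w16");P=cloud("w16")
for uv in [(224,60),(322,60),(418,60),(322,120),(322,200)]: print(uv,px("w16",*uv).round(1))
E
```

```text
clock: 27.85
tcp_pos: [490.4, -94.9, 64.6]
orientation: [[-0.002, -0.035, 0.999], [0.001, 0.999, 0.035], [-1.0, 0.001, -0.002]]
wrist_force: [-0.3, 0.4, -0.0]
finger_gap: 69.1
(224, 60) [439.2   1.1  13.2]
(322, 60) [488.    2.8  12.2]
(418, 60) [536.2   4.5  11.1]
(322, 120) [489.  -26.2  14.6]
(322, 200) [490.4 -69.2  16.9]
```

View pics/w16.png

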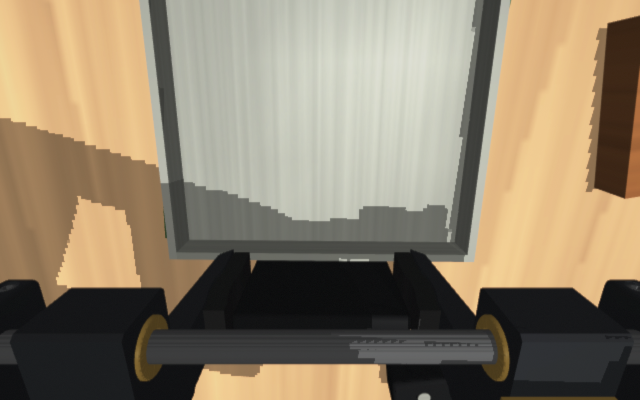

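```bash
python3 -m creep '[[0,0,-4,0,1],[0,0,-3,0,1],[0,0,-1,0,1],[0,0,0,0,1],[0,0,0,0,1]]'
python3 -m creep '[[0,0,0,0,-0.8],[0,0,0,0,-1],[0,0,0,0,-1],[0,0,0,0,-1],[0,0,15,0,-1],[0,0,30,0,-1],[0,0,30,0,-1],[0,0,20,0,-1],[0,0,0,0,-1],[0,0,0,0,-1]]'
python3 - <<'E'
from h import *
snap("wrist","w17");snap("side","s17")
for uv in [(224,60),(322,60),(418,60),(322,120),(322,180)]: print(uv,px("w17",*uv).round(1))
rect("w17",reg(0,0,640,400),66,90)
E
```

```text
clock: 28.32
tcp_pos: [491.2, -95.1, 58.0]
orientation: [[0.0, -0.036, 0.999], [0.0, 0.999, 0.036], [-1.0, 0.0, 0.0]]
wrist_force: [0.1, -0.9, 0.5]
finger_gap: 68.9
clock: 29.15
tcp_pos: [491.9, -95.5, 154.0]
orientation: [[0.003, -0.036, 0.999], [-0.001, 0.999, 0.036], [-1.0, -0.001, 0.003]]
wrist_force: [0.6, -0.0, -0.0]
finger_gap: 88.4
(224, 60) [415.6   6.4   6.9]
(322, 60) [489.8   9.    6.1]
(418, 60) [562.7  11.5   6.2]
(322, 120) [491.3 -35.3   7. ]
(322, 180) [493.  -84.9   6.5]
c [689.6 -25.7] size [9.1 2.9] longaxis deg -70.2 z med 66.8 npx 44 uv [634 116   6  15]
c [ 492.1 -100.6] size [69.1 10.7] longaxis deg 1.3 z med 74.4 npx 1777 uv [269 217 103  19]
```

View pics/w17.png

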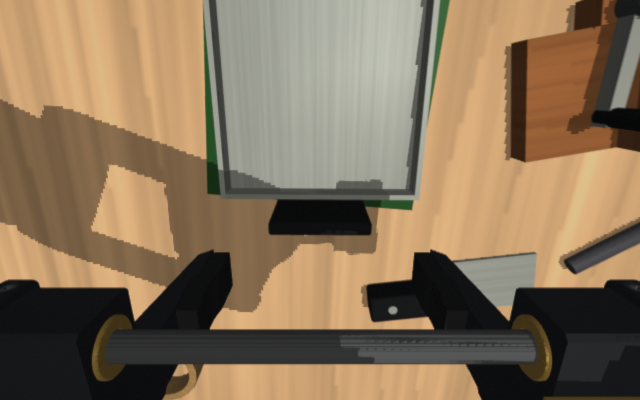

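View pics/s17.png

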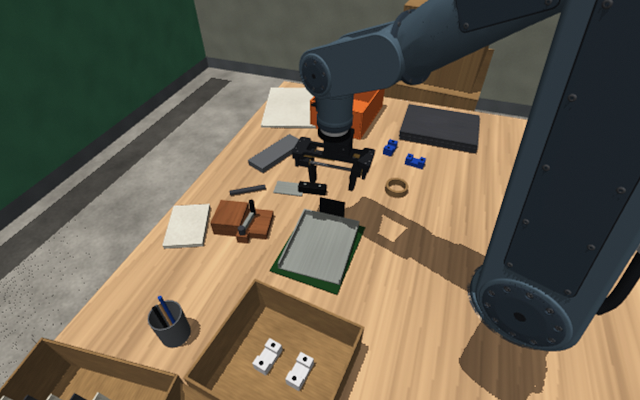

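Run:
```python
from h import *
c=np.array([460.1,334]);X=np.array([.117,.993]);Y=np.array([-.993,.117])
for u,v in [(163.4,207.9),(159.4,235.9)]:
    p=px("t14",u,v,31)[:2]; print(p,(p-c)@X,(p-c)@Y)
rect("s17",reg(180,280,400,400),22,40)
rect("t14",reg(85,160,215,280),22,40)
print("scraper");rect("t14",reg(340,125,380,205),15,40)
```

```text
[492.99351524 319.07775486] -10.969248144494962 -34.40916331869036
[421.51544118 324.30655501] -14.139984259013278 37.18033384398106
c [504.2 264.6] size [313.  156.1] longaxis deg 35.1 z med 31.3 npx 743 uv [199 297 157  88]
c [678.  332.2] size [40.   7.6] longaxis deg -81.2 z med 31.9 npx 63 uv [180 320   9  20]
c [488.3 301. ] size [31.4 18.9] longaxis deg -8.2 z med 29.7 npx 149 uv [265 339  17  15]
c [416.  306.2] size [30.5 18.5] longaxis deg -8.1 z med 29.7 npx 165 uv [297 352  17  17]
c [495.  342.1] size [30.8 18.8] longaxis deg -11.4 z med 29.6 npx 166 uv [253 356  18  16]
c [422.2 346.5] size [30.4 21.7] longaxis deg -5.6 z med 29.7 npx 176 uv [286 371  18  17]
c [593.2 502.8] size [56.6  1.8] longaxis deg -84.2 z med 31.1 npx 33 uv [ 85 166  20   4]
c [474.5 439.7] size [241.6  34.3] longaxis deg -13.2 z med 31.2 npx 343 uv [103 168  33  95]
c [582.9 349.9] size [92.5  1. ] longaxis deg 83.2 z med 30.8 npx 36 uv [137 171  35   5]
c [472.4 216.8] size [195.1   2.6] longaxis deg -6.6 z med 31.4 npx 143 uv [195 179  16  77]
c [499.4 340.7] size [30.  20.5] longaxis deg -8.7 z med 31.2 npx 97 uv [150 199  11  13]
c [491.6 301.8] size [29.7 23.9] longaxis deg -4.3 z med 30.9 npx 100 uv [166 203  11  13]
c [426.3 346.8] size [29.9 20.1] longaxis deg -9.6 z med 31.5 npx 102 uv [146 228  11  13]
c [420.6 307. ] size [30. 24.] longaxis deg -7.9 z med 31.3 npx 101 uv [162 230  11  14]
scraper
c [ 584. -196.] size [84.5 26.8] longaxis deg 9.4 z med 28.3 npx 340 uv [358 162  15  34]
```

```bash
python3 -m creep '[[0,20,20,0.1,-1],[0,30,20,0.116,-1],[0,36,0,0.116,-1],[0,38,0,0.116,-1],[0,38,0,0.116,-1],[0,38,0,0.116,-1],[0,38,0,0.116,-1],[0,38,0,0.116,-1],[0,38,0,0.116,-1],[0,38,0,0.116,-1],[1,35,0,0.116,-1],[1.5,25,0,0.116,-1]]'
python3 -m creep '[[0,10.3,0,0.135,-1],[0,0,-15,0,-1],[0,0,-15,0,-1],[0,0,0,0,-1],[0,0,0,0,-1],[0,0,0,0,-1]]'
python3 - <<'E'
from h import *
s=manip.get_state(); print(s["tcp_pos"],np.degrees(np.arctan2(s["orientation"][1,2],s["orientation"][0,2])),s["finger_gap"])
snap("wrist","w18")
rect("w18",reg(0,0,640,400),24,36)
E
```

```text
clock: 30.25
tcp_pos: [492.0, 319.3, 190.6]
orientation: [[-0.003, -0.989, 0.151], [-0.001, 0.151, 0.989], [-1.0, 0.003, -0.001]]
wrist_force: [-0.6, -0.5, 0.0]
finger_gap: 88.1
clock: 30.75
tcp_pos: [493.5, 326.8, 162.4]
orientation: [[-0.001, -0.999, 0.034], [-0.001, 0.034, 0.999], [-1.0, 0.001, -0.001]]
wrist_force: [-0.8, -0.8, -0.2]
finger_gap: 87.9
[493.49889565 326.77727445 162.39600963] 88.04120635924367 87.93690057941669
c [447.9 226.7] size [197.8   1.8] longaxis deg -6.8 z med 30.1 npx 1524 uv [180   0  17 261]
c [455.1 447.3] size [197.8   2.1] longaxis deg -6.8 z med 30.2 npx 1867 uv [446   0  65 260]
c [418.4 307.3] size [29.9 18.1] longaxis deg -8.9 z med 30.0 npx 1030 uv [278  78  27  45]
c [424.7 348.8] size [29.9 18.1] longaxis deg -8.7 z med 29.9 npx 1005 uv [332  85  30  44]
c [408.2  95.3] size [15.6  3.6] longaxis deg 88.2 z med 25.0 npx 99 uv [ 0 94 21  6]
c [502.6 577.2] size [52.3 16. ] longaxis deg 4.1 z med 30.0 npx 713 uv [613 162  27  65]
c [490.1 302. ] size [30.6 18. ] longaxis deg -10.2 z med 29.9 npx 828 uv [277 172  27  40]
c [497.6 343.3] size [30.3 18.2] longaxis deg -10.3 z med 29.8 npx 821 uv [328 179  27  40]
c [564.5  70.2] size [73.2  4.8] longaxis deg -88.7 z med 24.9 npx 244 uv [  0 275  80   8]
c [578.  325.9] size [164.4   2.7] longaxis deg 83.1 z med 30.1 npx 1356 uv [232 276 184  21]
c [582.2 602.2] size [17.7  1.6] longaxis deg -85.4 z med 25.8 npx 52 uv [620 276  20   5]
c [586.6 558.3] size [48.3  2.8] longaxis deg -85.4 z med 26.6 npx 188 uv [552 280  56   7]
c [593.1 493. ] size [15.1  2.1] longaxis deg -83.8 z med 30.1 npx 90 uv [503 290  12  11]
c [692.  446.9] size [56.3  1. ] longaxis deg 5.7 z med 30.3 npx 147 uv [446 364   6  36]
c [688.4 337.6] size [63.  25.9] longaxis deg -88.9 z med 30.1 npx 568 uv [308 369  64  28]
```

View pics/w18.png

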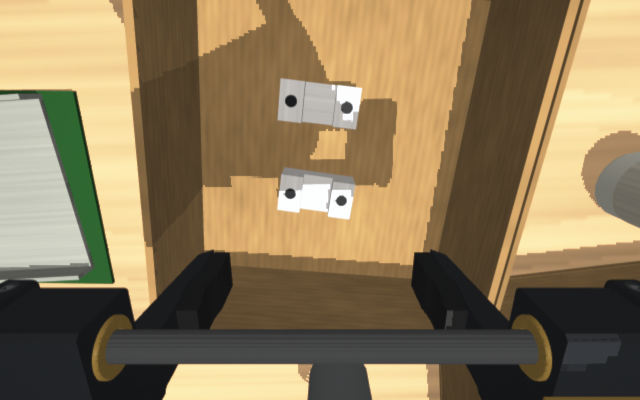

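```bash
python3 -m creep '[[1,1.2,-15,-0.12,-1],[0,0,-25,0,-1],[0,0,-20,0,-1],[0,0,0,0,-1],[0,0,0,0,-1]]'
python3 -m creep '[[0,0,-15,0,-1],[0,0,-20,0,-1],[0,0,-15,0,-1],[0,0,0,0,-1],[0,0,0,0,-1]]'
python3 - <<'E'
from h import *
s=manip.get_state(); print(s["tcp_pos"],np.degrees(np.arctan2(s["orientation"][1,2],s["orientation"][0,2])),s["finger_gap"],s["wrist_force"])
snap("wrist","w19"); snap("side","s19");cv2.imwrite("pics/s19c.png",cv2.resize(load("s19")[0][230:400,180:400],(700,541)))
E
```

```text
clock: 31.22
tcp_pos: [494.4, 327.9, 102.8]
orientation: [[-0.001, -0.988, 0.154], [-0.001, 0.154, 0.988], [-1.0, 0.001, -0.001]]
wrist_force: [0.4, -0.3, 0.2]
finger_gap: 88.3
clock: 31.63
tcp_pos: [495.3, 328.5, 54.2]
orientation: [[0.001, -0.988, 0.153], [0.0, 0.153, 0.988], [-1.0, -0.001, 0.001]]
wrist_force: [0.3, -0.2, -0.5]
finger_gap: 88.1
[495.33882809 328.48104475  54.1750106 ] 81.1811804634166 88.06711204129205 [ 0.26430052 -0.20457773 -0.53701317]
```

View pics/w19.png

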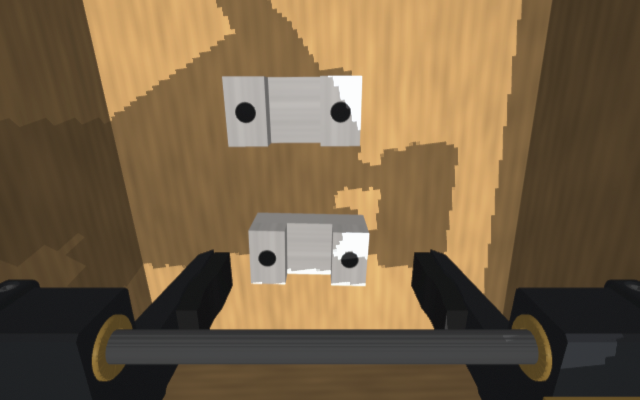

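View pics/s19c.png

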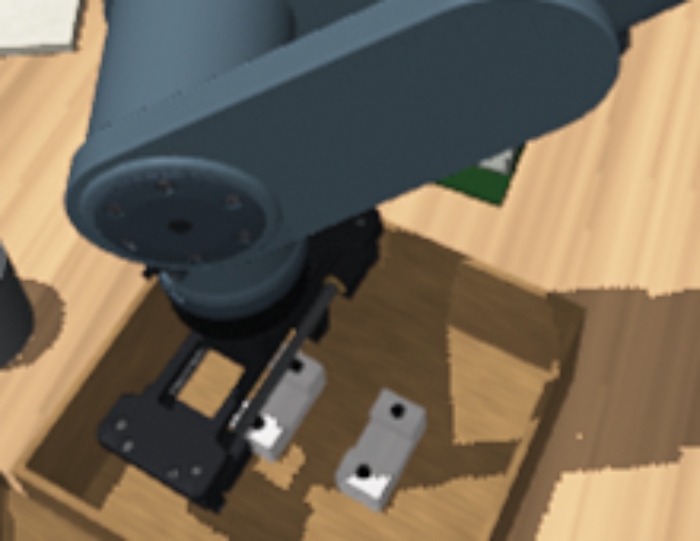

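```bash
python3 -m creep '[[0,0,-8,0,-1],[0,0,-8,0,-1],[0,0,0,0,-1]]'
python3 -m creep '[[0,0,-7,0,-1],[0,0,-5,0,-1],[0,0,0,0,-1]]'
python3 -m creep '[[0,0,0,0,-0.3],[0,0,0,0,0.3],[0,0,0,0,1],[0,0,0,0,1],[0,0,0,0,1],[0,0,0,0,1],[0,0,0,0,1],[0,0,0,0,1]]' 40
```

```text
clock: 31.98
tcp_pos: [493.9, 327.9, 35.7]
orientation: [[-0.002, -0.988, 0.153], [-0.001, 0.153, 0.988], [-1.0, 0.002, -0.001]]
wrist_force: [-0.4, -0.2, -0.9]
finger_gap: 88.4
clock: 32.23
tcp_pos: [493.8, 327.9, 23.4]
orientation: [[-0.002, -0.988, 0.153], [-0.001, 0.153, 0.988], [-1.0, 0.002, -0.001]]
wrist_force: [0.1, -0.1, -0.7]
finger_gap: 87.9
clock: 32.9
tcp_pos: [494.8, 328.3, 25.2]
orientation: [[0.0, -0.988, 0.153], [0.0, 0.153, 0.988], [-1.0, -0.0, 0.0]]
wrist_force: [-0.1, -0.9, 2.4]
finger_gap: 59.4
```

```bash
python3 -m creep '[[0,0,8,0,1],[0,0,15,0,1],[0,0,25,0,1],[0,0,30,0,1],[0,0,30,0,1],[0,0,20,0,1],[0,0,7,0,1],[0,0,0,0,1]]'
python3 -m creep '[[0,-15,0,-0.08,1],[0,-28,0,-0.11,1],[0,-36,0,-0.11,1],[0,-38,0,-0.11,1],[-1,-38,0,-0.11,1],[-1,-38,0,-0.11,1],[-1,-38,0,-0.11,1],[-1,-38,0,-0.11,1],[0,-36,0,-0.11,1],[0,-32,0,-0.11,1],[0,-22,0,-0.11,1],[0,-14.9,0,-0.11,1]]'
python3 -m creep '[[0,0,-20,-0.105,1],[0,0,-30,0,1],[0,0,-30,0,1],[0,0,0,0,1],[0,0,0,0,1],[0,0,0,0,1]]'
python3 - <<'E'
from h import *
s=manip.get_state(); print(s["tcp_pos"],np.degrees(np.arctan2(s["orientation"][1,2],s["orientation"][0,2])),s["finger_gap"],s["wrist_force"])
snap("wrist","w20"); snap("side","s20")
E
```

```text
clock: 33.57
tcp_pos: [495.9, 328.9, 162.4]
orientation: [[0.004, -0.988, 0.153], [0.002, 0.153, 0.988], [-1.0, -0.004, 0.002]]
wrist_force: [0.5, 0.3, 0.4]
finger_gap: 59.4
clock: 34.57
tcp_pos: [489.4, -47.7, 158.1]
orientation: [[-0.003, -0.119, 0.993], [0.001, 0.993, 0.119], [-1.0, 0.001, -0.003]]
wrist_force: [-0.3, -0.0, -1.4]
finger_gap: 60.0
clock: 35.07
tcp_pos: [490.7, -45.5, 80.2]
orientation: [[-0.001, -0.022, 1.0], [0.0, 1.0, 0.022], [-1.0, 0.0, -0.001]]
wrist_force: [1.0, 0.4, -0.5]
finger_gap: 59.7
[490.72558648 -45.52249556  80.2123291 ] 1.2719791082772547 59.65355259016277 [ 1.02295572  0.35327132 -0.50061832]
```

View pics/w20.png

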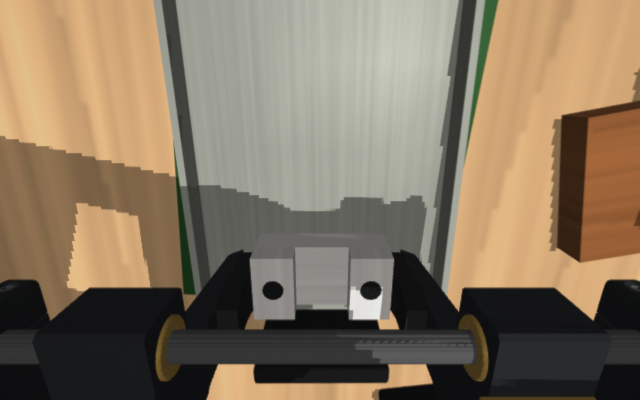

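View pics/s20.png

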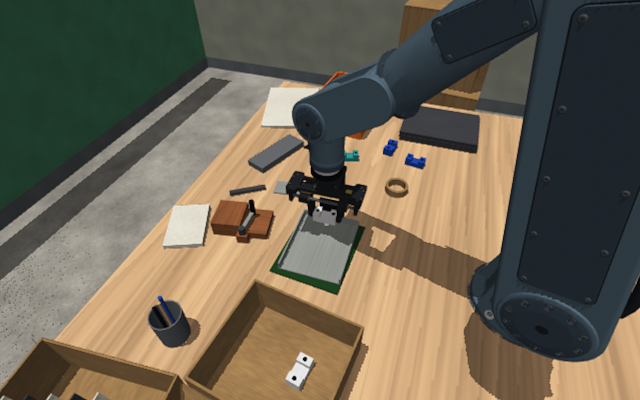

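```bash
python3 -m creep '[[0,5,-18,0,1],[0,0,-18,0,1],[0,0,-10,0,1],[0,0,-4,0,1],[0,0,-1,0,1],[0,0,0,0,1]]'
python3 -m creep '[[0,0,0,0,-0.6],[0,0,0,0,-0.6],[0,0,0,0,-0.6],[0,0,0,0,-0.6],[0,0,15,0,-0.6],[0,0,30,0,-0.6],[0,0,35,0,-0.6],[0,-10,35,0,-1],[0,-25,10,0,-1],[0,-20,0,0,-1],[0,0,0,0,-1],[0,0,0,0,-1]]'
python3 - <<'E'
from h import *
s=manip.get_state(); print(s["tcp_pos"],np.degrees(np.arctan2(s["orientation"][1,2],s["orientation"][0,2])),s["finger_gap"],s["wrist_force"])
snap("wrist","w21")
rect("w21",reg(0,0,640,400),66,90);rect("w21",reg(0,0,640,400),29,39)
E
```

```text
clock: 35.67
tcp_pos: [491.3, -40.8, 29.6]
orientation: [[0.001, -0.022, 1.0], [-0.0, 1.0, 0.022], [-1.0, -0.0, 0.001]]
wrist_force: [-0.7, -0.3, -1.2]
finger_gap: 59.6
clock: 36.67
tcp_pos: [490.7, -96.2, 154.2]
orientation: [[0.001, -0.02, 1.0], [0.0, 1.0, 0.02], [-1.0, 0.0, 0.001]]
wrist_force: [0.0, -0.8, -0.4]
finger_gap: 88.4
[490.67166031 -96.19273019 154.23650679] 1.1456129871478473 88.38921009932169 [ 0.01122064 -0.75715218 -0.35432512]
c [ 492.  -100.8] size [70.  10.8] longaxis deg 1.7 z med 74.5 npx 1780 uv [271 216 104  19]
c [689.2   8.4] size [78.2  6.7] longaxis deg -86.4 z med 34.1 npx 1428 uv [594   0  41 122]
c [471.2 -39.1] size [30.1 17.9] longaxis deg -88.6 z med 33.0 npx 1032 uv [283 106  26  42]
c [513.2 -38.2] size [29.7 18.2] longaxis deg -88.7 z med 33.0 npx 1040 uv [340 106  26  42]
c [720.1 -39.8] size [14.5  3.7] longaxis deg -79.0 z med 33.4 npx 196 uv [629 125  11  21]
c [492.1 -96.3] size [69.   1.8] longaxis deg 1.4 z med 34.0 npx 349 uv [278 200  89   6]
```

View pics/w21.png

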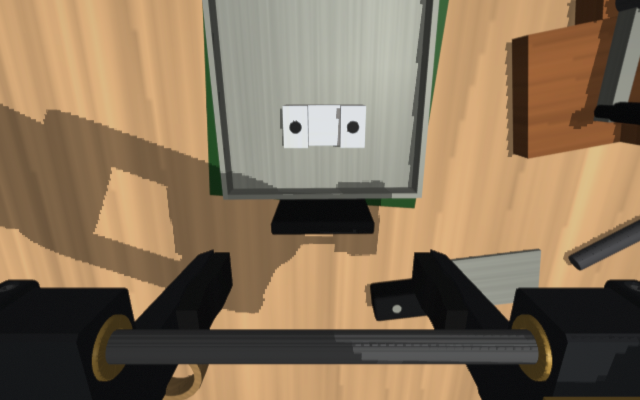

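```bash
python3 -m creep '[[1.3,-4.5,-20,0,-1],[0,0,-35,0,-1],[0,0,-25,0,-1],[0,0,-14,0,-1],[0,0,-8,0,-1],[0,0,-2,0,-1],[0,0,0,0,-1],[0,0,0,0,0],[0,0,0,0,1],[0,0,0,0,1],[0,0,0,0,1],[0,0,0,0,1]]' 60
python3 -m creep '[[0,0,0,0,1],[0,0,0,0,1],[0,0,3,0,1],[0,0,5,0,1],[0,0,6,0,1],[0,0,6,0,1],[0,0,0,0,1],[0,0,0,0,1]]'
python3 - <<'E'
from h import *
s=manip.get_state(); print(s["tcp_pos"],s["wrist_torque"])
snap("side","s22");cv2.imwrite("pics/s22c.png",cv2.resize(load("s22")[0][130:310,220:420],(667,600)))
snap("wrist","w22")
for uv in [(240,60),(400,60),(240,160),(400,160)]: print(uv,px("w22",*uv).round(1))
E
```

```text
clock: 37.72
tcp_pos: [492.7, -100.4, 51.0]
orientation: [[0.001, -0.022, 1.0], [-0.001, 1.0, 0.022], [-1.0, -0.001, 0.001]]
wrist_force: [-1.1, 1.5, 7.5]
finger_gap: 69.2
clock: 38.38
tcp_pos: [492.3, -100.3, 70.5]
orientation: [[0.001, -0.022, 1.0], [-0.001, 1.0, 0.022], [-1.0, -0.001, 0.001]]
wrist_force: [0.5, -1.0, -4.0]
finger_gap: 69.1
[ 492.31227144 -100.29026948   70.45480055] [-0.34343645  0.04003553  0.03672217]
(240, 60) [451.3  -3.8  23.7]
(400, 60) [528.6  -2.2  23.9]
(240, 160) [448.8 -52.6  24.5]
(400, 160) [533.  -50.8  24.8]
```

View pics/s22c.png

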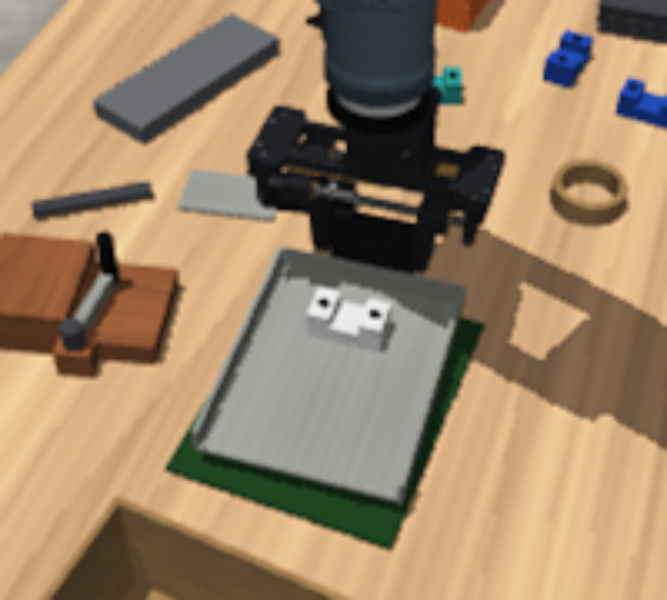

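```bash
python3 -m creep '[[0,0,5,0,1],[0,0,9,0,1],[0,0,13,0,1],[0,0,17,0,1],[0,0,19,0,1],[0,0,20,0,1],[0,0,20,0,1],[0,0,20,0,1],[0,0,18,0,1],[0,0,14,0,1],[0,0,9,0,1],[0,0,4,0,1]]'
python3 -m creep '[[0,1,0,0,1],[-1,4,0,-0.005,1],[-2,8,0,-0.01,1],[-3,12,0,-0.01,1],[-4,15,0,-0.01,1],[-4,18,0,-0.01,1],[-4,18,0,-0.01,1],[-4,18,0,-0.01,1],[-4,18,0,-0.01,1],[-4,18,0,-0.01,1],[-4,18,0,-0.01,1],[-4,18,0,-0.01,1]]'
python3 -m creep '[[-4,18,0,-0.01,1],[-4,18,0,-0.01,1],[-4,18,0,-0.01,1],[-4,16,0,-0.005,1],[-3,12,0,0,1],[-2,8,0,0,1],[-1,4,0,0,1],[0,0,0,0,1],[0,0,0,0,1]]'
python3 - <<'E'
from h import *
s=manip.get_state(); print(s["tcp_pos"],np.degrees(np.arctan2(s["orientation"][1,2],s["orientation"][0,2])),s["wrist_torque"])
snap("side","s23")
snap("wrist","w23")
for uv in [(240,60),(400,60),(240,160),(400,160)]: print(uv,px("w23",*uv).round(1))
E
```

```text
clock: 39.48
tcp_pos: [492.6, -100.3, 239.9]
orientation: [[0.003, -0.022, 1.0], [-0.001, 1.0, 0.022], [-1.0, -0.001, 0.002]]
wrist_force: [0.5, -1.0, -4.5]
finger_gap: 69.4
clock: 40.48
tcp_pos: [452.6, 67.4, 236.8]
orientation: [[-0.002, 0.084, 0.996], [0.0, 0.996, -0.084], [-1.0, 0.0, -0.002]]
wrist_force: [-0.9, -0.4, -4.1]
finger_gap: 69.4
clock: 41.23
tcp_pos: [431.8, 159.7, 237.6]
orientation: [[-0.001, 0.117, 0.993], [-0.0, 0.993, -0.117], [-1.0, -0.0, -0.001]]
wrist_force: [-0.5, -0.3, -4.6]
finger_gap: 68.9
[431.79120753 159.71931775 237.60489862] -6.746998472943661 [-0.34081428  0.04942269  0.04470817]
(240, 60) [405.2 260.6 192.2]
(400, 60) [481.7 251.4 191.7]
(240, 160) [396.  212.9 193.4]
(400, 160) [479.3 202.7 192.4]
```

View pics/s23.png

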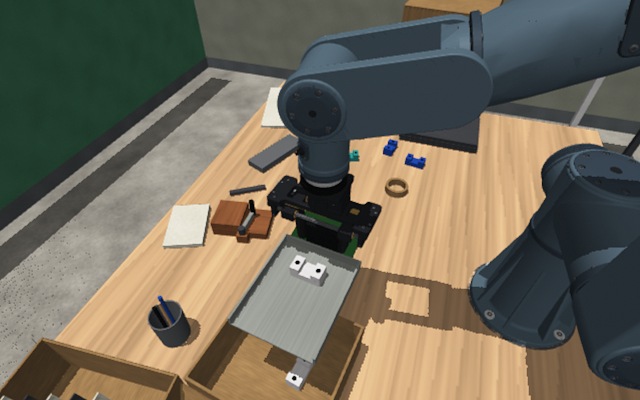

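View pics/w23.png

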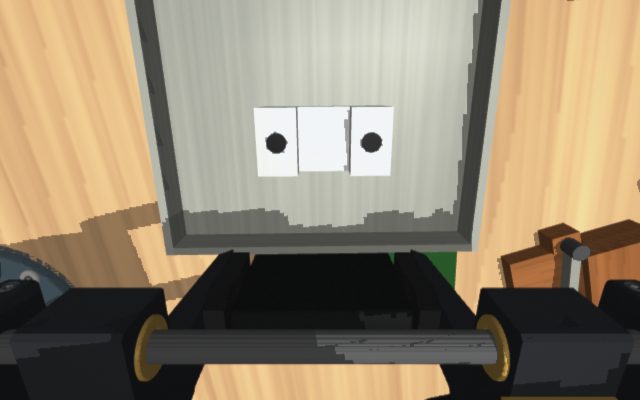

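```bash
cat > tl.py <<'E'
from h import *
import sys
t=sys.argv[1]; snap("wrist",t)
p=[px(t,u,200) for u in (200,)]; a=px(t,215,60);b=px(t,200,190); print("lowpts",a.round(1),b.round(1),"tilt",np.arctan2(b[2]-a[2],np.hypot(*(a-b)[:2])).round(3))
E
python3 -m creep '[[0,0,0,0,1],[0,0,0,0,1]]' 40; python3 tl.py w24
python3 -m creep '[[0,0,0,0,1],[0,0,0,0,1]]' 30; python3 tl.py w25
```

```text
clock: 41.5
tcp_pos: [432.2, 159.4, 238.0]
orientation: [[0.0, 0.119, 0.993], [-0.0, 0.993, -0.119], [-1.0, -0.0, 0.0]]
wrist_force: [0.4, -0.1, -4.7]
finger_gap: 69.3
lowpts [393.1 262.2 190.9] [371.5 199.3 193.2] tilt 0.035
clock: 41.72
tcp_pos: [432.1, 159.7, 238.0]
orientation: [[0.0, 0.118, 0.993], [0.0, 0.993, -0.118], [-1.0, 0.0, 0.0]]
wrist_force: [-0.2, -0.1, -4.1]
finger_gap: 69.5
lowpts [387.6 264.6 171.5] [368.9 198.  186.9] tilt 0.22
```

```bash
python3 -m creep '[[0,0,0,0,1],[0,0,0,0,1]]' 40; python3 tl.py w26; python3 -m creep '[[0,0,0,0,1],[0,0,0,0,1]]' 50; python3 tl.py w27
```

```text
clock: 41.93
tcp_pos: [431.9, 159.8, 237.8]
orientation: [[-0.0, 0.118, 0.993], [-0.0, 0.993, -0.118], [-1.0, -0.0, -0.0]]
wrist_force: [-0.3, -0.6, -3.3]
finger_gap: 69.3
lowpts [379.7 267.6 144.3] [364.5 195.6 176.6] tilt 0.413
clock: 42.15
tcp_pos: [432.0, 159.9, 238.0]
orientation: [[0.0, 0.118, 0.993], [0.0, 0.993, -0.118], [-1.0, 0.0, 0.0]]
wrist_force: [0.9, -0.0, -4.0]
finger_gap: 69.0
lowpts [379.5 267.9 143.2] [364.9 195.8 177.4] tilt 0.435
```

View pics/w27.png

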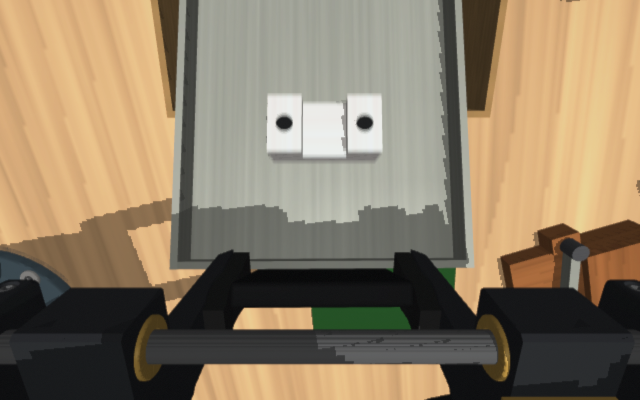

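```bash
python3 -m creep '[[0,0,0,0,1],[0,0,0,0,1],[0,0,0,0,1],[0,0,0,0,1],[0,0,0,0,1],[0,0,0,0,1]]' 50; python3 tl.py w28
```

```text
clock: 42.7
tcp_pos: [432.0, 159.8, 238.0]
orientation: [[0.0, 0.118, 0.993], [-0.0, 0.993, -0.118], [-1.0, -0.0, 0.0]]
wrist_force: [0.0, 0.0, -3.8]
finger_gap: 69.5
lowpts [379.7 267.7 144. ] [364.9 195.8 177.5] tilt 0.428
```

View pics/w28.png

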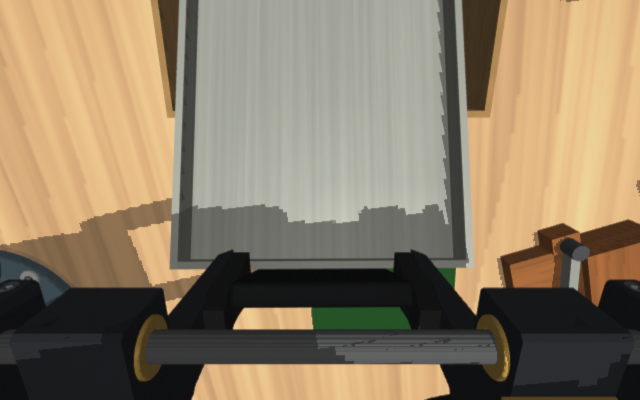

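```bash
python3 -m creep '[[0,0,8,0,1],[0,0,12,0,1],[0,-4,6,0,1],[3,-10,0,0.01,1],[5,-18,0,0.01,1],[6,-22,0,0.015,1],[6,-24,0,0.015,1],[6,-24,0,0.015,1],[6,-24,0,0.015,1],[6,-24,0,0.015,1],[6,-24,0,0.015,1],[6,-20,0,0.015,1]]' 60
python3 -m creep '[[5,-16,0,0.015,1],[3,-9,0,0,1],[1,-4,-10,0,1],[0,0,-20,0,1],[0,0,-25,0,1],[0,0,-25,0,1],[0,0,-18,0,1],[0,0,-8,0,1],[0,0,0,0,1],[0,0,0,0,1]]'
python3 - <<'E'
from h import *
s=manip.get_state(); print(s["tcp_pos"],np.degrees(np.arctan2(s["orientation"][1,2],s["orientation"][0,2])),s["wrist_force"])
snap("side","s29");snap("wrist","w29")
for uv in [(240,10),(400,10),(240,160),(400,160)]: print(uv,px("w29",*uv).round(1))
E
```

```text
clock: 43.75
tcp_pos: [482.4, -36.1, 264.7]
orientation: [[0.001, -0.007, 1.0], [-0.001, 1.0, 0.007], [-1.0, -0.001, 0.001]]
wrist_force: [0.3, -0.3, -2.0]
finger_gap: 69.1
clock: 44.58
tcp_pos: [491.1, -62.7, 158.1]
orientation: [[-0.0, -0.022, 1.0], [0.0, 1.0, 0.022], [-1.0, 0.0, -0.0]]
wrist_force: [-0.1, 0.1, -3.0]
finger_gap: 69.6
[491.05906316 -62.72121333 158.11217705] 1.2837429082962202 [-0.08492929  0.08792171 -2.95243673]
(240, 10) [439.4  66.1  53.1]
(400, 10) [538.2  68.   53.9]
(240, 160) [443.2 -20.1  90.9]
(400, 160) [538.1 -18.1  91.4]
```

View pics/s29.png

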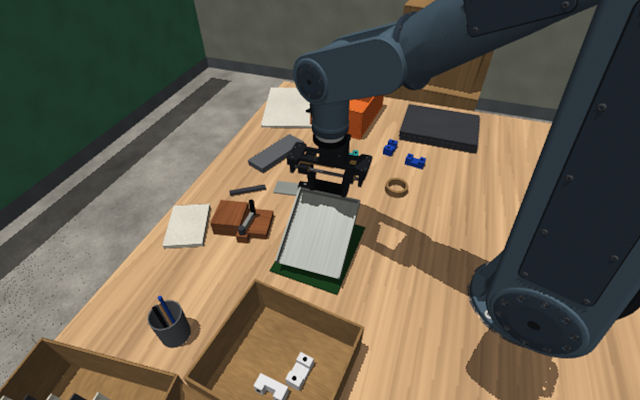

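```bash
python3 -m creep '[[0,0,-12,0,1],[0,0,-12,0,1],[0,0,-5,0,1],[0,-6.4,-8.7,0,1],[0,-5.9,-9.2,0,1],[0,-5.4,-9.5,0,1],[0,-4.8,-9.7,0,1],[0,-4.4,-10,0,1],[0,-3.8,-10.2,0,1],[0,-3.3,-10,0,1],[0,0,0,0,1],[0,0,0,0,1]]'
python3 - <<'E'
from h import *
s=manip.get_state(); print(s["tcp_pos"],s["wrist_force"])
snap("wrist","w30")
for uv in [(240,10),(400,10),(240,160),(400,160)]: print(uv,px("w30",*uv).round(1))
E
```

```text
clock: 45.68
tcp_pos: [490.4, -97.3, 60.8]
orientation: [[-0.002, -0.022, 1.0], [0.0, 1.0, 0.022], [-1.0, 0.0, -0.002]]
wrist_force: [-1.0, -0.6, 0.3]
finger_gap: 69.3
[490.43990127 -97.31527551  60.82047782] [-1.01391738 -0.58376666  0.28373473]
(240, 10) [450.2  21.2  11.2]
(400, 10) [525.8  22.8  10.7]
(240, 160) [446.7 -50.1  13.5]
(400, 160) [531.8 -48.3  13.7]
```

```bash
python3 -m creep '[[0,0,-4,0,1],[0,0,-3,0,1],[0,0,-1,0,1],[0,0,0,0,1],[0,0,0,0,-0.8],[0,0,0,0,-1],[0,0,0,0,-1],[0,0,0,0,-1],[0,0,15,0,-1],[0,0,30,0,-1],[0,0,35,0,-1],[0,0,20,0,-1]]'
python3 -m creep '[[0,0,0,0,-1],[0,0,0,0,-1],[0,0,0,0,-1]]'
python3 - <<'E'
from h import *
s=manip.get_state(); print(s["tcp_pos"],s["joint_pos"].round(2))
snap("wrist","w31");snap("top","t31");snap("side","s31")
for uv in [(230,20),(400,20),(240,160),(400,160)]: print(uv,px("w31",*uv).round(1))
rect("w31",reg(0,0,640,400),66,90)
cv2.imwrite("pics/s31c.png",cv2.resize(load("s31")[0][270:400,180:380],(780,507)))
print("scraper");rect("t31",reg(340,125,380,205),15,40)
E
```

```text
clock: 46.73
tcp_pos: [492.0, -97.5, 156.7]
orientation: [[0.003, -0.022, 1.0], [-0.001, 1.0, 0.022], [-1.0, -0.001, 0.003]]
wrist_force: [1.0, -0.5, 1.8]
finger_gap: 88.2
clock: 46.98
tcp_pos: [490.4, -96.8, 152.8]
orientation: [[-0.001, -0.022, 1.0], [0.0, 1.0, 0.022], [-1.0, 0.001, -0.001]]
wrist_force: [0.0, 0.1, -0.4]
finger_gap: 88.3
[490.3708143  -96.83477683 152.7822272 ] [-0.43  0.13  1.88 -0.    1.13 -0.45]
(230, 20) [421.5  33.4   7.4]
(400, 20) [545.3  35.9   7.6]
(240, 160) [422.9 -69.9   6.8]
(400, 160) [555.  -67.1   7.2]
c [492.  -96.2] size [69.6 10.2] longaxis deg 1.3 z med 74.5 npx 1788 uv [271 211 105  18]
scraper
c [ 617.6 -191.3] size [26.6 18.4] longaxis deg 89.7 z med 28.4 npx 52 uv [358 162  11   8]
```

View pics/s31c.png

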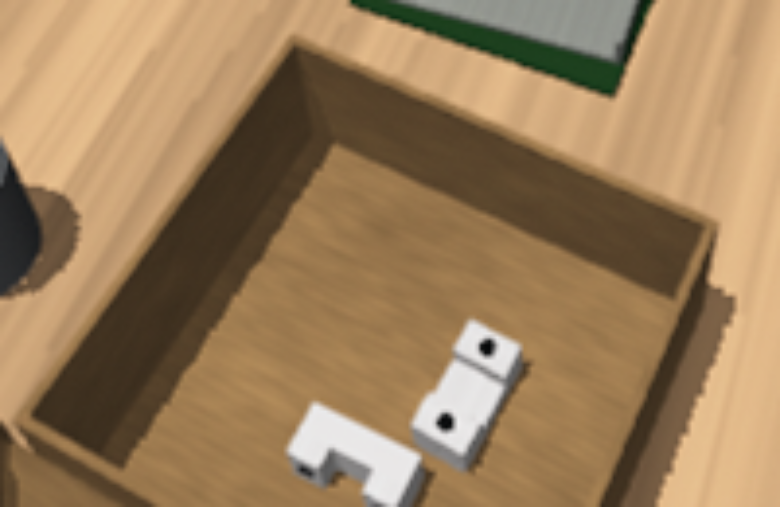

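View pics/t31.png

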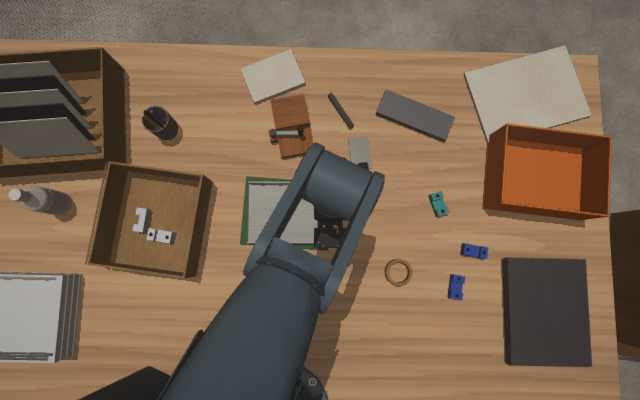

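```bash
python3 -m creep '[[15,5,5,0,-1],[30,10,5,0,-1],[36,12.5,0,0,-1],[36,12.5,0,0,-1],[36,12.5,0,0,-1],[30,10,0,0,-0.5],[18,6,0,0,-0.3],[4.6,2.8,0,0,-0.3],[0,0,0,0,-0.3],[0,0,0,0,-0.3],[0,0,0,0,-0.3],[0,0,0,0,-0.3]]'
python3 - <<'E'
from h import *
s=manip.get_state(); print(s["tcp_pos"],s["joint_pos"].round(2),np.degrees(np.arctan2(s["orientation"][1,2],s["orientation"][0,2])))
snap("wrist","w32"); rect("w32",reg(0,0,640,400),68,95); rect("w32",reg(0,0,640,400),42,55);rect("w32",reg(0,0,640,400),19,27)
E
```

```text
clock: 48.13
tcp_pos: [695.5, -26.4, 163.6]
orientation: [[-0.001, -0.021, 1.0], [0.0, 1.0, 0.021], [-1.0, 0.0, -0.001]]
wrist_force: [-0.1, -0.4, 0.8]
finger_gap: 57.6
[695.5243982  -26.40531148 163.57616895] [-0.21  0.52  1.34 -0.    1.28 -0.23] 1.215370496343905
c [695.9 -22.8] size [13.4 13.1] longaxis deg 11.4 z med 79.4 npx 385 uv [312 200  20  24]
c [501.2 -96. ] size [39.7 10.8] longaxis deg 0.2 z med 74.3 npx 644 uv [ 41 287  52  17]
c [693.7  43.6] size [27.7 16.8] longaxis deg -88.3 z med 47.8 npx 625 uv [308  89  25  41]
c [751.9   5.6] size [90.3 80.4] longaxis deg -78.2 z med 44.9 npx 12764 uv [334  91 121 137]
c [694.6  11.8] size [34.5  9.7] longaxis deg -88.6 z med 42.4 npx 282 uv [314 130  14  47]
c [696.4 -14. ] size [15.1 13.2] longaxis deg 87.1 z med 43.1 npx 173 uv [313 177  18  24]
c [492.6 -91.8] size [70.4  9.7] longaxis deg -5.9 z med 48.8 npx 772 uv [ 27 270  95  17]
c [489.9   3.6] size [210.  161.5] longaxis deg -88.9 z med 24.4 npx 3662 uv [  0   7 183 265]
c [680.8   0.8] size [110.4  79.7] longaxis deg -78.2 z med 21.0 npx 7910 uv [246  83 105 148]
c [ 784.6 -237.7] size [66.1 29.7] longaxis deg 1.6 z med 20.7 npx 880 uv [370 377  64  23]
```

View pics/w32.png

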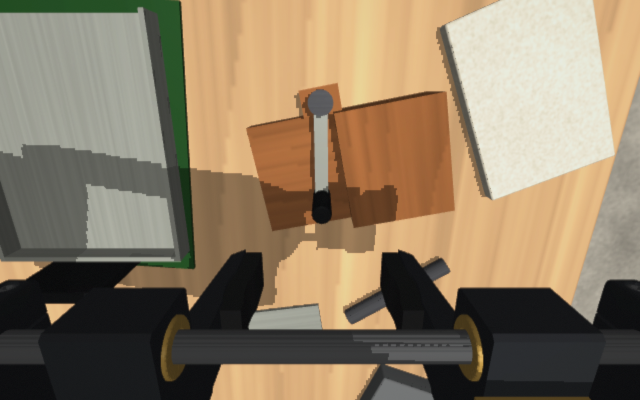

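```bash
python3 -m creep '[[0.5,2.4,-20,0,-0.2],[0,0,-35,0,0],[0,0,-25,0,0.1],[0,0,-12,0,0.1],[0,0,-4.5,0,0.1],[0,0,0,0,0.5],[0,0,0,0,0.8],[0,0,0,0,1],[0,0,0,0,1],[0,0,0,0,1],[0,0,0,0,1],[0,0,0,0,1]]' 12
python3 - <<'E'
from h import *
h=np.array([694.7,47.7]);
for i,a in enumerate(np.radians(np.arange(-89,-200,-5.5))):
    print(i,(h+72*np.array([np.cos(a),np.sin(a)])).round(1),end=' ')
E
```

```text
clock: 49.18
tcp_pos: [698.3, -23.8, 69.0]
orientation: [[0.003, -0.022, 1.0], [-0.001, 1.0, 0.022], [-1.0, -0.001, 0.003]]
wrist_force: [-1.0, -1.0, 6.2]
finger_gap: 13.7
0 [696.  -24.3] 1 [689.1 -24.1] 2 [682.2 -23.2] 3 [675.5 -21.7] 4 [668.9 -19.5] 5 [662.6 -16.7] 6 [656.5 -13.4] 7 [650.9  -9.4] 8 [645.6  -5. ] 9 [640.8  -0. ] 10 [636.5   5.4] 11 [632.7  11.2] 12 [629.4  17.3] 13 [626.8  23.7] 14 [624.8  30.3] 15 [623.5  37.1] 16 [622.8  43.9] 17 [622.8  50.8] 18 [623.4  57.7] 19 [624.7  64.5] 20 [626.6  71.1]
```

```bash
python3 -m creep '[[-6.9,0.2,0,-0.09,1],[-6.9,0.9,0,-0.096,1],[-6.7,1.5,0,-0.096,1],[-6.6,2.2,0,-0.096,1],[-6.3,2.8,0,-0.096,1],[-6.1,3.3,0,-0.096,1],[-5.6,4,0,-0.096,1]]' 15
python3 -m creep '[[-5.3,4.4,0,-0.096,1],[-4.8,5,0,-0.096,1],[-4.3,5.4,0,-0.096,1],[-3.8,5.8,0,-0.096,1],[-3.3,6.1,0,-0.096,1],[-2.6,6.4,0,-0.096,1],[-2,6.6,0,-0.096,1],[-1.3,6.8,0,-0.096,1],[-0.7,6.8,0,-0.096,1]]'
python3 - <<'E'
from h import *
snap("side","s33");cv2.imwrite("pics/s33c.png",cv2.resize(load("s33")[0][130:290,150:350],(750,600)))
E
```

```text
clock: 49.77
tcp_pos: [652.4, -11.1, 69.0]
orientation: [[0.002, 0.605, 0.797], [-0.004, 0.797, -0.604], [-1.0, -0.002, 0.004]]
wrist_force: [-4.9, -9.4, 8.4]
finger_gap: 13.4
clock: 50.52
tcp_pos: [622.1, 44.4, 68.6]
orientation: [[-0.004, 0.998, 0.058], [-0.001, 0.058, -0.998], [-1.0, -0.004, 0.001]]
wrist_force: [-12.1, -2.8, 16.3]
finger_gap: 13.2
```

View pics/s33c.png

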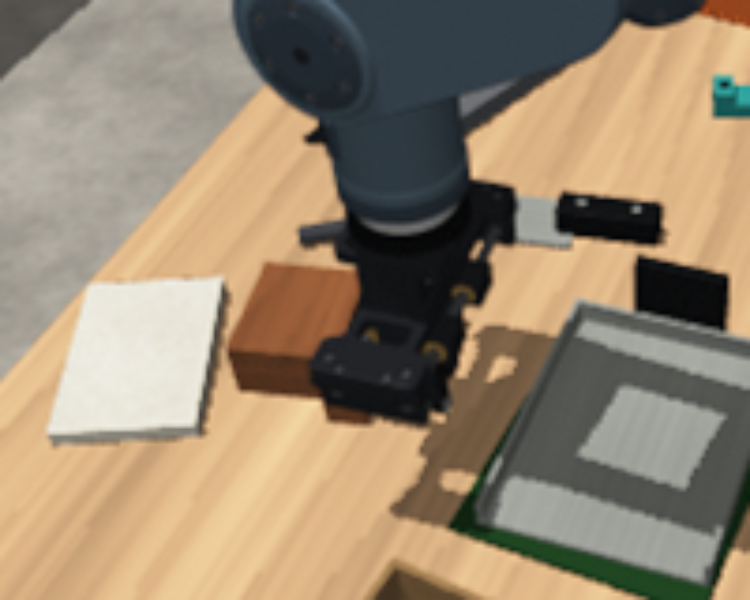

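```bash
python3 -m creep '[[-1.5,6.9,1,-0.096,1],[0.3,6.9,1,-0.096,1],[1.3,6.8,0,-0.096,1]]'
python3 -m creep '[[1.9,6.6,0,-0.05,1],[0,0,0,0,1]]'
```

```text
clock: 50.82
tcp_pos: [624.1, 65.2, 69.0]
orientation: [[0.001, 0.974, -0.228], [-0.0, -0.228, -0.974], [-1.0, 0.001, 0.0]]
wrist_force: [2.8, -3.6, -3.7]
finger_gap: 13.4
clock: 50.98
tcp_pos: [625.4, 70.3, 68.9]
orientation: [[-0.002, 0.962, -0.273], [-0.004, -0.273, -0.962], [-1.0, -0.0, 0.004]]
wrist_force: [-2.7, -8.9, 0.5]
finger_gap: 13.5
```

```bash
python3 -m creep '[[0.7,2,0,0,1],[0.7,2,0,0,1],[0,0,0,0,1]]'; python3 -m creep '[[0.9,2,0,0,1],[0.9,2,0,0,1],[0,0,0,0,1]]'
```

```text
clock: 51.23
tcp_pos: [625.6, 70.8, 68.8]
orientation: [[-0.005, 0.962, -0.271], [-0.008, -0.271, -0.962], [-1.0, -0.003, 0.009]]
wrist_force: [-8.6, -20.8, 4.0]
finger_gap: 13.6
clock: 51.48
tcp_pos: [626.4, 73.4, 68.6]
orientation: [[-0.008, 0.962, -0.272], [-0.01, -0.272, -0.962], [-1.0, -0.005, 0.012]]
wrist_force: [-12.4, -27.0, 8.1]
finger_gap: 18.2
```

```bash
python3 -m creep '[[-0.8,-2,0,0,1],[-0.5,-1.5,0,0,0.5],[0,0,0,0,0.3],[0,0,0,0,0.1],[0,0,0,0,0.1],[0,0,20,0,0.1],[0,0,35,0,0.1],[0,0,30,0,0],[-5,-10,10,0,-0.5],[-5,-20,0,0,-0.5],[0,0,0,0,-0.5],[0,0,0,0,-0.5]]'
python3 - <<'E'
from h import *
s=manip.get_state(); print(s["tcp_pos"],s["wrist_force"])
snap("wrist","w34"); rect("w34",reg(0,0,640,400),68,95)
snap("side","s34");cv2.imwrite("pics/s34c.png",cv2.resize(load("s34")[0][130:290,150:350],(750,600)))
rect("s34",reg(0,0,640,400),68,95)
E
```

```text
clock: 52.48
tcp_pos: [617.4, 46.1, 163.8]
orientation: [[-0.0, 0.962, -0.273], [0.0, -0.273, -0.962], [-1.0, -0.0, -0.0]]
wrist_force: [0.2, 0.2, 0.9]
finger_gap: 65.7
[617.35491124  46.09747585 163.76214365] [0.22559341 0.20176179 0.85353089]
c [626.  71.] size [13.5 13. ] longaxis deg 17.1 z med 79.4 npx 386 uv [275 202  21  24]
c [522.5 -95.5] size [11.2 11.2] longaxis deg 2.0 z med 73.8 npx 243 uv [530 271  20  16]
c [ 2401.5 -1013.2] size [710.3  34.4] longaxis deg 89.4 z med 81.4 npx 612 uv [  0   0 104  42]
c [  224.4 -1175.1] size [181.8  50.1] longaxis deg 5.5 z med 81.0 npx 247 uv [440  50  44  12]
c [ 532.5 -769.8] size [64.1 12.3] longaxis deg -11.3 z med 79.1 npx 78 uv [365  83  17   7]
c [ 538.7 -596.9] size [324.4 157.9] longaxis deg 46.7 z med 81.3 npx 454 uv [311  85  75  39]
c [487.7 -96.8] size [68.5 11.7] longaxis deg 2.1 z med 73.9 npx 104 uv [320 199  25   9]
c [620.7  70.3] size [13.8 11.7] longaxis deg 84.1 z med 79.0 npx 35 uv [257 231   6   7]
c [ 70.8 -12.5] size [46.8 15.2] longaxis deg -72.5 z med 81.6 npx 121 uv [491 257  12  21]
c [44.  60.5] size [96.5 30.7] longaxis deg -32.8 z med 80.8 npx 474 uv [491 279  46  35]
c [503.8 268. ] size [323.  161.7] longaxis deg 35.4 z med 82.0 npx 1341 uv [189 283 172  97]
c [704.8 338. ] size [66.9 63.6] longaxis deg 61.3 z med 79.8 npx 346 uv [148 300  36  34]
c [701.7 335.2] size [23.8  6.3] longaxis deg -54.0 z med 79.9 npx 58 uv [165 307   7  17]
c [709.3 346.8] size [7.8 5.4] longaxis deg 68.3 z med 82.9 npx 36 uv [158 315   7   9]
c [327.  306.4] size [141.1   0.5] longaxis deg 83.2 z med 81.5 npx 114 uv [334 330  30  70]
c [756.7 462.9] size [275.3  87.9] longaxis deg 25.5 z med 81.9 npx 1142 uv [  9 346 164  54]
c [562.1 440.3] size [77.4 32.8] longaxis deg 19.4 z med 86.0 npx 440 uv [173 380  46  20]
```

View pics/w34.png

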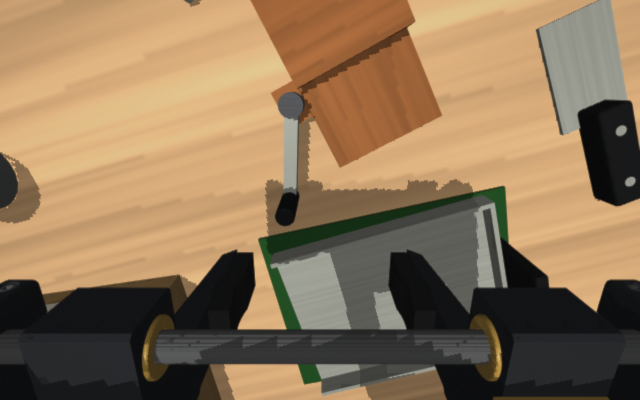

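View pics/s34c.png

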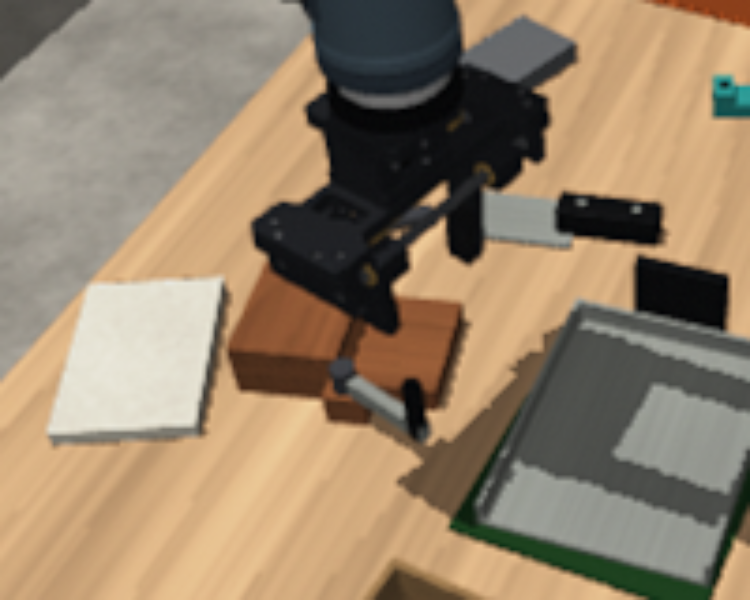

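```bash
python3 -m creep '[[-2,-15,0,0.05,-0.5],[-4,-30,0,0.05,-0.5],[-5,-36,0,0.06,-0.5],[-5,-38,0,0.06,-0.5],[-5,-38,0,0.06,-0.5],[-5,-36,0,0.06,-0.5],[-4,-28,0,0.05,-0.5],[-3,-20,-15,0.048,-0.5],[0,0,-25,0,-0.5],[0,0,-10,0,-0.5],[0,0,0,0,-0.5],[0,0,0,0,-0.5]]'
python3 - <<'E'
from h import *
s=manip.get_state(); print(s["tcp_pos"],np.degrees(np.arctan2(s["orientation"][1,2],s["orientation"][0,2])),s["joint_pos"].round(2))
snap("wrist","w35"); rect("w35",reg(0,0,640,400),18,34)
E
```

```text
clock: 53.58
tcp_pos: [584.4, -193.1, 113.1]
orientation: [[-0.002, 0.987, 0.163], [0.002, 0.163, -0.987], [-1.0, -0.002, -0.002]]
wrist_force: [1.7, 0.1, 0.3]
finger_gap: 66.3
[ 584.41757009 -193.11000883  113.124114  ] -80.61798735231997 [-0.51  0.42  1.6   0.    1.12  0.9 ]
c [667.7 -15.7] size [85.1 46.2] longaxis deg -78.1 z med 20.9 npx 10334 uv [  0   0 134  86]
c [ 733.9 -338.7] size [80.8 28.8] longaxis deg 68.7 z med 20.8 npx 3880 uv [540   0 100  76]
c [ 583.7 -194.1] size [84.6 26. ] longaxis deg 8.6 z med 26.8 npx 4344 uv [306 156  39 117]
c [561.1 -48.5] size [148.2  58.1] longaxis deg 63.1 z med 24.5 npx 2588 uv [  0 184 191 120]
c [ 554.  -392.4] size [5.3 3.1] longaxis deg 62.1 z med 23.0 npx 51 uv [570 289  12   9]
```

View pics/w35.png

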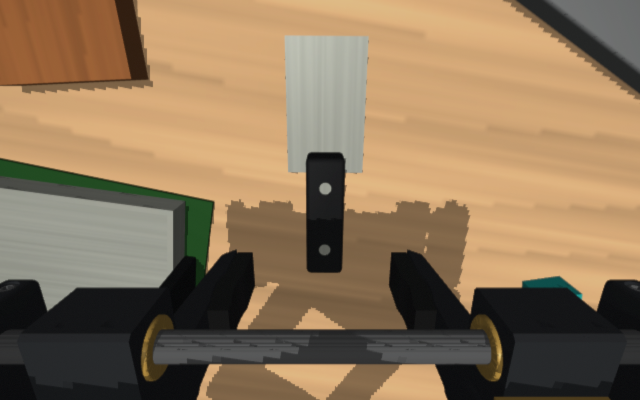

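```bash
python3 -m creep '[[-0.7,-0.8,-20,0,-0.2],[0,0,-30,0,-0.1],[0,0,-22,0,0],[0,0,-12,0,0],[0,0,-7,0,0],[0,0,-2,0,0],[0,0,0,0,0.5],[0,0,0,0,1],[0,0,0,0,1],[0,0,0,0,1],[0,0,0,0,1],[0,0,0,0,1]]' 45
python3 -m creep '[[0,0,0,0,1],[0,0,5,0,1],[0,0,15,0,1],[0,0,20,0,1],[0,0,0,0,1],[0,0,0,0,1]]'
python3 - <<'E'
from h import *
s=manip.get_state(); print(s["tcp_pos"],np.degrees(np.arctan2(s["orientation"][1,2],s["orientation"][0,2])),s["finger_gap"])
snap("wrist","w36");P=cloud("w36")
for uv in [(290,40),(365,40),(325,40),(325,100),(325,130)]: print(uv,px("w36",*uv).round(1))
E
```

```text
clock: 54.63
tcp_pos: [585.2, -195.8, 22.7]
orientation: [[0.002, 0.987, 0.162], [-0.001, 0.162, -0.987], [-1.0, 0.002, 0.001]]
wrist_force: [-0.8, 1.4, 6.9]
finger_gap: 25.2
clock: 55.13
tcp_pos: [584.8, -195.8, 62.2]
orientation: [[0.002, 0.987, 0.162], [-0.001, 0.162, -0.987], [-1.0, 0.002, 0.002]]
wrist_force: [0.2, -0.4, -1.3]
finger_gap: 25.7
[ 584.82599162 -195.83667233   62.15961796] -80.67492755107526 25.655172274125547
(290, 40) [ 684.  -165.7   41.8]
(365, 40) [ 689.  -195.8   41.4]
(325, 40) [ 686.3 -179.8   41.7]
(325, 100) [ 663.3 -183.6   42.4]
(325, 130) [ 650.9 -185.6   42.5]
```

View pics/w36.png

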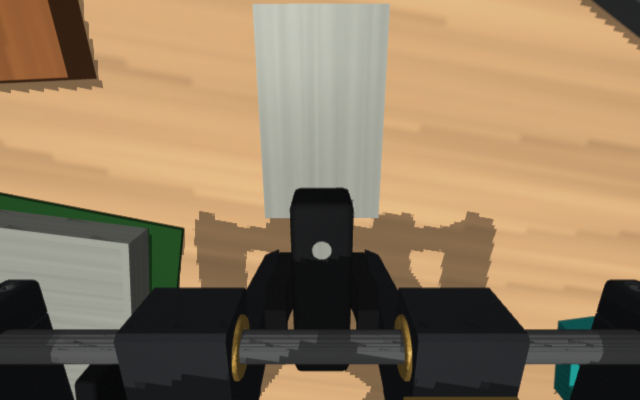

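```bash
python3 -m creep '[[0,5,15,0,1],[-1,15,15,0.01,1],[-1.5,25,0,0.01,1],[-1.5,28,0,0.01,1],[-1.5,28,0,0.013,1],[-1.5,26,0,0,1],[-1.5,20,0,0,1],[-1.5,12,0,0,1],[0,4.3,0,0,1],[0,0,0,0,1],[0,0,0,0,1],[0,0,0,0,1]]'
python3 - <<'E'
from h import *
s=manip.get_state(); print(s["tcp_pos"],np.degrees(np.arctan2(s["orientation"][1,2],s["orientation"][0,2])),s["finger_gap"])
snap("wrist","w37"); rect("w37",reg(0,0,640,400),40,52); rect("w37",reg(0,0,640,400),17,25);rect("w37",reg(0,0,640,400),60,78)
for uv in [(325,40),(325,100),(322,20),(322,130)]: print(uv,px("w37",*uv).round(1))
E
```

```text
clock: 56.18
tcp_pos: [574.3, -33.2, 91.0]
orientation: [[0.0, 0.979, 0.203], [-0.0, 0.203, -0.979], [-1.0, 0.0, 0.0]]
wrist_force: [-0.6, -1.0, -1.1]
finger_gap: 26.1
[574.29322445 -33.19014864  91.00488678] -78.27028893896845 26.096646173012402
c [652.1  62.2] size [70.4 12.5] longaxis deg -16.8 z med 41.9 npx 2965 uv [135   0  71 132]
c [472.1 -92.1] size [21.6  1.5] longaxis deg 0.5 z med 44.8 npx 125 uv [373 378  10  22]
c [670.3  -3.6] size [105.9  56.4] longaxis deg -78.4 z med 20.9 npx 4299 uv [207   0 200 112]
c [567.2  48.4] size [123.7   5.4] longaxis deg -89.1 z med 23.5 npx 1575 uv [ 91 192 200  44]
c [558.9 -72.2] size [37.  26.2] longaxis deg -89.2 z med 23.6 npx 618 uv [353 236  56  48]
c [456.9 -90.5] size [40.9  4.8] longaxis deg 0.9 z med 23.9 npx 236 uv [357 364  18  36]
c [411.  96.] size [21.3  6.2] longaxis deg -88.0 z med 22.2 npx 272 uv [ 98 381  29  17]
c [643.5 -17.7] size [90.6 54.3] longaxis deg 11.7 z med 71.0 npx 25251 uv [253   3 137 215]
c [626.5  67.6] size [14.   8.3] longaxis deg 15.0 z med 70.2 npx 726 uv [101 102  40  35]
c [580.4 -13. ] size [5.4 0.9] longaxis deg -77.0 z med 76.4 npx 26 uv [279 252  12   3]
c [587.5 -47.2] size [5.7 0.9] longaxis deg -75.4 z med 76.8 npx 30 uv [352 252  13   3]
(325, 40) [675.  -12.9  70.6]
(325, 100) [652.2 -17.7  71.3]
(322, 20) [681.9 -10.2  70.5]
(322, 130) [639.5 -19.   70.4]
```

View pics/w37.png

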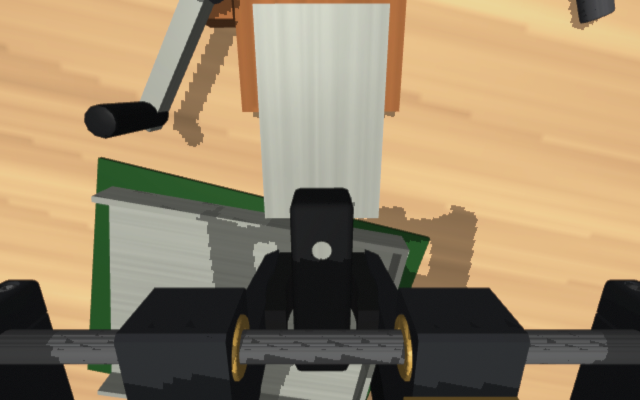

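```bash
python3 -m creep '[[0,0,-15,0,1],[0,0,-15,0,1],[0,0,-9,0,1],[0,0,0,0,1],[0,0,0,0,1]]'
python3 -m creep '[[4,0.8,0,0,1],[6,1.3,0,0,1],[8,1.6,0,0,1],[8,1.7,0,0,1],[8,1.7,0,0,1],[6,1.2,0,0,1],[4,0.8,0,0,1],[0,0,0,0,1]]'
python3 - <<'E'
from h import *
snap("wrist","w38")
E
```

```text
clock: 56.65
tcp_pos: [573.7, -32.5, 51.7]
orientation: [[-0.001, 0.979, 0.204], [0.0, 0.204, -0.979], [-1.0, -0.001, -0.001]]
wrist_force: [0.3, 0.3, -1.8]
finger_gap: 25.6
clock: 57.32
tcp_pos: [619.1, -22.7, 52.2]
orientation: [[0.001, 0.979, 0.205], [-0.0, 0.205, -0.979], [-1.0, 0.001, 0.0]]
wrist_force: [0.3, 0.2, -1.7]
finger_gap: 25.6
```

View pics/w38.png

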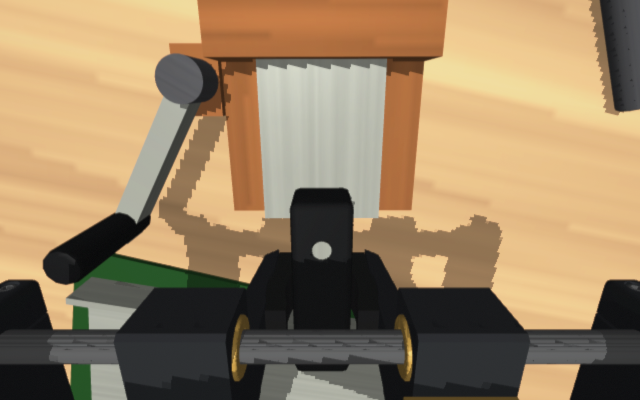

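```bash
python3 -m creep '[[6,1.25,0,0,1],[6,1.25,-2,0,1],[6,1.25,-3,0,1],[6,1.25,-1,0,1],[6,1.25,0,0,1],[4,0.8,0,0,1],[0,0,0,0,1]]'
python3 -m creep '[[4,0.8,0,0,1],[4,0.8,0,0,1],[2,0.4,0,0,1],[0,0,0,0,1]]'
```

```text
clock: 57.95
tcp_pos: [653.2, -15.8, 46.2]
orientation: [[0.001, 0.979, 0.205], [-0.0, 0.205, -0.979], [-1.0, 0.001, 0.0]]
wrist_force: [0.3, -0.4, -0.9]
finger_gap: 25.1
clock: 58.28
tcp_pos: [662.6, -13.8, 46.3]
orientation: [[0.001, 0.979, 0.204], [-0.0, 0.204, -0.979], [-1.0, 0.001, 0.0]]
wrist_force: [0.0, -0.7, -0.4]
finger_gap: 25.9
```

```bash
python3 -m creep '[[2,0.4,0,0,1],[2,0.4,0,0,1],[0,0,0,0,1]]'; python3 -m creep '[[2,0.4,0,0,1],[1,0.2,0,0,1],[0,0,0,0,1]]'
```

```text
clock: 58.53
tcp_pos: [666.4, -13.1, 46.3]
orientation: [[0.0, 0.979, 0.204], [-0.0, 0.204, -0.979], [-1.0, 0.0, 0.0]]
wrist_force: [-0.4, 0.3, -2.1]
finger_gap: 25.5
clock: 58.78
tcp_pos: [668.0, -12.6, 45.6]
orientation: [[-0.003, 0.979, 0.204], [-0.0, 0.204, -0.979], [-1.0, -0.003, -0.001]]
wrist_force: [-3.4, -1.5, -0.7]
finger_gap: 25.4
```

```bash
python3 -m creep '[[1.5,0.3,0,0,1],[0,0,0,0,1]]'; python3 -m creep '[[0,0,-1,0,1],[-0.8,-0.2,0,0,1],[0,0,0,0,1]]'
```

```text
clock: 58.95
tcp_pos: [668.1, -12.5, 45.1]
orientation: [[-0.006, 0.979, 0.205], [-0.0, 0.205, -0.979], [-1.0, -0.006, -0.001]]
wrist_force: [-9.9, -1.9, 2.2]
finger_gap: 25.6
clock: 59.2
tcp_pos: [668.0, -12.6, 44.8]
orientation: [[-0.004, 0.979, 0.204], [-0.0, 0.204, -0.979], [-1.0, -0.004, -0.001]]
wrist_force: [-8.9, -1.9, 2.1]
finger_gap: 25.7
```

```bash
python3 -m creep '[[0,0,0,0,0.35],[0,0,0,0,0.2],[0,0,0,0,0.1],[0,0,0,0,0.1],[0,0,0,0,0.1],[0,0,15,0,0.1],[0,0,30,0,0.1],[0,0,35,0,0.1],[0,0,30,0,0.1],[-10,0,20,0,0.1],[-20,-10,0,0,0.1],[-10,-5,0,0,0.1]]'
python3 -m creep '[[0,0,0,0,0.1],[0,0,0,0,0.1],[0,0,0,0,0.1]]'
python3 - <<'E'
from h import *
s=manip.get_state(); print(s["tcp_pos"],s["finger_gap"])
snap("wrist","w40");snap("side","s40");
rect("w40",reg(0,0,640,400),44,55);rect("w40",reg(0,0,640,400),66,95);rect("w40",reg(0,0,640,400),18,29)
cv2.imwrite("pics/s40c.png",cv2.resize(load("s40")[0][130:400,150:400],(556,600)))
E
```

```text
clock: 60.2
tcp_pos: [630.1, -27.8, 178.8]
orientation: [[0.004, 0.979, 0.205], [-0.001, 0.205, -0.979], [-1.0, 0.004, 0.002]]
wrist_force: [0.3, -1.9, -0.6]
finger_gap: 39.6
clock: 60.45
tcp_pos: [630.4, -27.2, 175.7]
orientation: [[0.001, 0.979, 0.204], [0.0, 0.204, -0.979], [-1.0, 0.001, 0.0]]
wrist_force: [0.7, 0.6, 0.2]
finger_gap: 39.8
[630.43952572 -27.23819264 175.73257893] 39.77298647094955
c [740.3   3.2] size [90.2 55.4] longaxis deg -78.3 z med 45.0 npx 9783 uv [246   0 132  87]
c [693.7  48.6] size [18.2 17.5] longaxis deg -79.9 z med 47.8 npx 521 uv [227  86  26  26]
c [666.6 -11.6] size [83.9 25.7] longaxis deg 12.0 z med 48.8 npx 3665 uv [295  94  35 110]
c [629.2  68.7] size [13.4  5.6] longaxis deg 52.7 z med 49.9 npx 97 uv [192 171  18  18]
c [540.4 211.8] size [69.4 22.4] longaxis deg 11.7 z med 49.3 npx 887 uv [  0 204  30  76]
c [521.4 -91.4] size [12.7  3.6] longaxis deg -16.4 z med 49.0 npx 60 uv [365 317   9  12]
c [469.6 -92.2] size [21.8  0.8] longaxis deg -0.2 z med 51.0 npx 52 uv [352 364   7  19]
c [626.   70.8] size [13.5 13.2] longaxis deg 2.7 z med 79.2 npx 434 uv [175 178  26  24]
c [543.1 210.5] size [55.3  3.9] longaxis deg -5.3 z med 68.0 npx 267 uv [  0 221   6  62]
c [481.  -96.5] size [44.3 10.9] longaxis deg 2.7 z med 74.6 npx 498 uv [355 364  22  36]
c [ 767.6 -239.9] size [66.5 31.8] longaxis deg 27.8 z med 20.7 npx 1886 uv [598  29  42  87]
c [679.7   0.8] size [110.3  76.4] longaxis deg -78.3 z med 21.1 npx 7009 uv [230  78 140  95]
c [526.1 215.7] size [115.3  42.3] longaxis deg 16.3 z med 23.3 npx 1068 uv [  0 186  54 113]
c [567.7  16.1] size [187.9   5.7] longaxis deg -88.8 z med 24.3 npx 1515 uv [159 224 204  42]
c [514.8 -89.4] size [44.8  5.2] longaxis deg 0.9 z med 24.7 npx 222 uv [353 292  14  37]
c [415.3 -44.8] size [114.8  39. ] longaxis deg -69.9 z med 23.9 npx 945 uv [242 364 108  30]
```

View pics/w40.png

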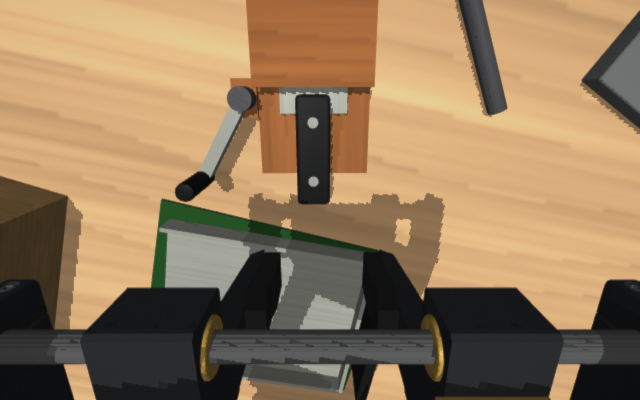

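View pics/s40c.png

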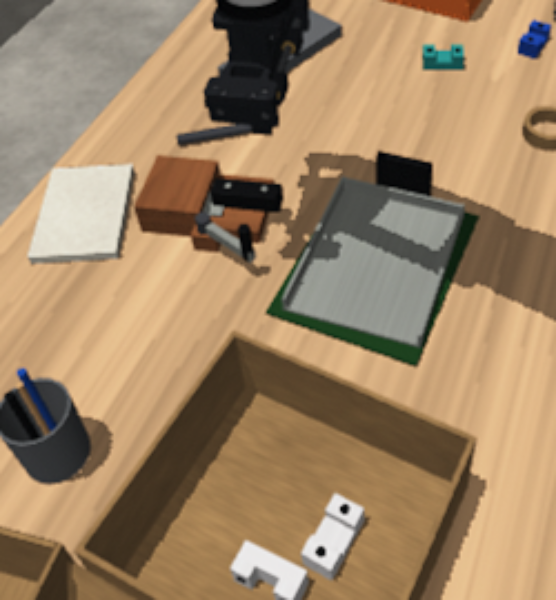

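```bash
python3 -c "
from cell import manip
print(manip.hand_in())"
```

```text
the job is handed in; nothing more can be done
None
```

The job is done and handed in at about 60 s. There were two aluminium blocks; both are in the carton, and every end condition I could check looked met. There was no verdict to confirm it.

**What I did**
- **First tip:** I gathered both blocks on the tray and carried it over the carton. When I eased the grip, the tray slipped out of the fingers and dropped nose-down into the carton, and the blocks slid to its open edge. I then pulled the tray free.
- **Second tip:** The drop was too quick to be sure step 2 had counted. I took one block back out, laid it on the tray and tipped again, this time under control. The tilt stayed above 0.2 rad, up to 0.43, with the block on the tray and its edge over the carton, and the block then slid in.
- **Tray, guard and scraper:** I laid the tray back on its mat, swung the guard to its end stop and slid the scraper home.

**Last checks**
- **Blocks:** Both are at rest in the carton, one of them on its side.
- **Tray:** It lies flat, about 5 mm from the mat's centre.
- **Scraper:** The tip is at holder x of about 60 mm, at the stop. It is about 1 mm off the centre line, in line to about 0.01 rad, and flat on the shelf.
- **Guard:** It stands at about 2.10 rad.
- **Pen cup and robot:** The cup is upright, and the robot is clear of everything with about 0 N at the wrist.

The top and wrist cameras disagreed by 2–3 mm on some positions, which did not matter for the fits. I saw no sign of a block or the scraper being knocked aside.

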